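# Pin and R-clip the microscope platform's tie-down

## Task

Tie the microscope platform down: push the clevis pin fully home through its bracket, then take the R-clip from its rack and press its straight leg down through the pin's cross-hole until the bent leg has sprung over the pin and the coil sits on the pin. Feel your way and never press hard on the pin or the clip; leave the clip there upright on its own and leave the glassware and the slide box alone.

Things in the scene. Friction and masses are not known exactly. Their poses are not given: they have to be found in the camera images.
- mount: fixed steel clevis bracket: base 110 x 66 x 10 mm, two lugs (36 wide, 10 thick, tops 88 mm high, outer faces at y = +/-23 mm), a strut between them along +x to a low white platform (x = 145 to 275 mm, 220 mm wide, 106 mm high). Origin on the bench under the bracket's middle, z up; the clevis pin lies along y, 70 mm above the bench
- pin (a joint): how far the clevis pin is pulled out of the bracket, m: 0 is fully home (head against lug), at most 0.06. Pushing its head along the mount's +y moves it; friction about 8 N plus 25 N per m/s; it stays where left and cannot turn. Pin 24 mm thick, axis 70 mm high; upright 7 x 7 mm cross-hole right through, mouths chamfered 1.2 mm, 27 to 47 mm outside the lug when home, 26 mm from the pin's end
- pin_head (a point): centre of the outer flat face of the pin's round head (38 mm across, 8 mm thick), on the pin's axis; the face looks along the mount's -y axis; axes as the mount's. The cross-hole near the pin's free end lies between 81 and 101 mm from this point along +y: pins differ and it is not measured, so look or feel for it along the pin's top
- clip: loose spring-steel R-clip of 5 mm wire, about 65 g, hanging legs down in the rack, z up. Origin: centre of its double coil (30 mm across, 11 mm thick, coil axis along y; grasp it 11 mm wide along y). Rigid straight leg down along x = -12.5 mm. Fully home, the origin is about 23 mm above the pin's axis, coil square to the pin either way round; keep fingertips above the pin
- clip_tip (a point): square-cut lower end of the clip's straight leg (5 mm thick), at x = -12.5 mm and 53.9 mm below the clip's origin; axes as the clip's. Fully home it is about 31 mm below the pin's axis. It meets the pin's mouth before the bent leg touches the pin
- rack: fixed grey plastic clip stand: 60 x 32 mm block, 50 mm high, on a 120 x 80 x 6 mm foot, with an upright slot 31 mm long (along its x) and 8 mm wide in which the clip's legs hang, loose by a few mm, the coil resting on the top. Origin on the bench under the middle, z up; the clip's x axis lies along the rack's x axis
- beaker: bystander: open glass beaker, 66 mm diameter, 85 mm high, origin under its middle
- reagent: bystander: amber glass bottle with a blue cap, 52 mm diameter, 105 mm high, origin under its middle
- slide_box: bystander: flat black slide box, 85 x 100 x 30 mm, origin under its middle
- spring_leg (a joint): how far the clip's bent leg is sprung outward about the coil's centre, in rad: 0 free, about 0.15 when riding over the pin, 0.9 N m/rad. On the +x side: wire centre at x = +12.5 mm at the coil, +2.7 at 24 mm below the origin, throat at -2.5, 33.4 below, flared tip at +4, 44 below. Riding over takes 8 to 16 N of push, then the coil meets the pin: a hard stop

How it is judged:
By the outcome, as a careful person would: the job done as asked, in the order asked, and still so for the second after the job is handed in, with the robot touching nothing.
It also fails if it takes over 72 s, if anything falls off the work surface, if the arm or the gripper's body presses on something with over 40 N, if the wrist force passes 120 N, or if a joint passes its speed limit or range.

## Robot

A 6-joint arm with a two-finger parallel gripper is mounted at the origin on the work surface. World frame = base frame: x ahead of the robot, y to its left, z up, the work surface at z = 0. Lengths are in m, angles in rad, forces in N, time in s.
With the tool pointing down it reaches from about 0.4 to 0.825 m from the base axis. Payload 7 kg.
Tool frame: the origin (TCP) lies on the mounting face of the last link; the fingertips stand 178 mm ahead of it and the grasp point (between the pads) lies arm.grip_depth ahead of it (arm.grip_depth is the distance from the TCP to the grasp point, in m); z points along the fingers, y is the direction in which the jaws open and shut (so a half turn about z gives the same grasp; the last joint's range is limited). The gripper opens to 88 mm and grips with 3 to 60 N. Pads are 19 mm wide; open, the fingers measure 130 mm over their backs; the gripper's body (78 mm by 193 mm) begins 47 mm behind the grasp point.
Start: joints at [-0.828, 0.359, 0.012, 0, -1.224, -0.288], TCP at [0.296, -0.606, 0.405] pointing down, gripper open.
Joint ranges: [-3.07, 3.07], [-1.43, 2.12], [-1.02, 1.25], [-3.03, 1.67], [-3.05, -0], [-3.03, 3.03]. Speed limits (rad/s): [2.39, 2.39, 3.01, 3.14, 3.14, 3.14].

## Interface

Orientations are given as [roll, pitch, yaw] about the fixed x, y, z axes, in that order (R = Rz(yaw) Ry(pitch) Rx(roll)).
In Python, from station import arm gives the robot as it stands.
- The arm moves only by the tool carry_out, never from a script. Its argument "targets" is a list that holds one entry, the list of rows, each a list of 7 numbers: the turn, a rotation vector about the tool's x, y, z in units of 8 degrees (1.0 is 8 degrees), then the shift along the tool's x, y, z in units of 2.5 cm (1.0 is 2.5 cm), then the opening, from -1 (shut) to 1 (fully open). A call has 1 to 20 rows; each row shifts and turns the commanded pose from where the row before left it, along the tool's axes as they then stand; what a row does not reach is not made up. A row lasts 1/8 s, in which the tool goes at most 62.5 mm and 10.7 degrees, less where a joint would pass 70% of its speed; a pose out of reach is approached as far as the arm can. A call with a number of a shift or a turn outside -1 to 1 is refused whole. A call with a gripper value outside its range is refused whole. The fingers move at their own pace and stop on an object; "squeeze" is the grip in N (left out, the last holds). Time passes only in rows, so rows that do not move let the fingers close. It gives the time, the measured TCP pose, the force and the opening at its end, in the units of the state.
- arm.get_state(): the state, without advancing time (a new reading comes with each control period).
- arm.grab_frame(name): name is "scene" or "top"; returns (picture, depth): 480x640x3 uint8, red, green, blue; 480x640 float32, m along the optical axis (not along the pixel's ray), 0 where there is no reading.
- arm.camera_model(name): a dict with "camera_matrix" (3x3 intrinsics, pixels), "world_from_camera" (4x4, takes a point from camera to world coordinates). Camera axes: x right, y down, z forward; pixel columns grow to the right and rows downward; lengths in m; the calibration is good to about 2 mm. A picture is of the moment at which its call begins. camera_model takes no time and is no camera call.
- arm.job_done(): hands the job in, once; it reports no verdict.
Trained networks look in the newest picture that a camera, given by its name, has taken for a name from the list of things; names that differ only in an ending like _2 or _b are one class to them, and where a whole thing is asked for, a point or a joint stands for the part that bears it (a point fixed in the world has none). Each returns a list of dicts, best first, with "conf" (0 to 1); they miss things now and then, are a little off and sometimes report something else, mostly with a low value. They report only what shows in the picture. A call takes as long as a camera call.
- arm.spot_in(camera, query): "point" ([row, column] in pixels, amid what is visible of it).
- arm.landmark_of(camera, query): "point" ([row, column] in pixels: a listed point, or the origin of a listed thing).
The state is a dict: "t": time; "q": joint angles; "qd": joint speeds; "joint_efforts": joint torques, N m; "eef_pos": TCP position; "ee_rot": TCP orientation; "force": force on the tool from outside, world axes, zero at the start; "moment": the same for the moment, N m; "width": finger opening in m.
Only numpy, scipy, OpenCV 4.12 (cv2) and the standard library are available. Lean on these libraries where they do the work, as an engineer would, in place of code of your own. Each camera call takes 0.05 s, during which the arm holds its last target.

## Working session

There is one attempt and no reset: what is moved stays moved. The work goes in short steps, Python scripts to look and compute and a tool call to move; the robot and the scene stay as the last step left them, time stands still between calls to the robot, and variables do not carry over. Pictures are saved under pics/ and viewed, and the job is handed in when it is done.

Besides the shell and the picture viewer there is one more tool, called after "Call:" by a JSON object that holds its "fn" and its "kwargs". carry_out: Moves the arm, as the interface text tells. Its arguments: {"type":"object","properties":{"targets":{"type":"array"},"squeeze":{"type":"number"}},"required":["targets"]}

```bash
ls; mkdir -p pics; cat > h.py <<'E'
import numpy as np, cv2
from station import arm
def grab(n,name):
    im,d=arm.grab_frame(n); cv2.imwrite(f'pics/{name}.png',cv2.cvtColor(im,cv2.COLOR_RGB2BGR)); np.save(f'pics/{name}.npy',d); return im,d
def px2w(n,p,depth):
    m=arm.camera_model(n);K=np.array(m['camera_matrix']);T=np.array(m['world_from_camera'])
    r,c=p; v=np.linalg.inv(K)@np.array([c,r,1.0])*depth
    return (T@np.append(v,1))[:3]
def onplane(n,p,z):
    m=arm.camera_model(n);K=np.array(m['camera_matrix']);T=np.array(m['world_from_camera'])
    r,c=p; v=T[:3,:3]@(np.linalg.inv(K)@np.array([c,r,1.0])); o=T[:3,3]
    return o+v*(z-o[2])/v[2]
def w2px(n,w):
    m=arm.camera_model(n);K=np.array(m['camera_matrix']);T=np.linalg.inv(np.array(m['world_from_camera']))
    v=K@((T@np.append(w,1))[:3]); return v[1]/v[2],v[0]/v[2]
E
python3 - <<'E'
from h import *
np.set_printoptions(precision=4,suppress=True)
print(arm.grip_depth, arm.get_state())
for n in ['scene','top']:
    im,d=grab(n,n+'0'); m=arm.camera_model(n); print(m)
    for q in ['mount','pin_head','clip','clip_tip','rack','beaker','reagent','slide_box']:
        r=arm.landmark_of(n,q); 
        print(n,q,[(np.round(x['point'],1),round(x['conf'],2)) for x in r[:3]])
E
```

```text
pics
0.1593 {'t': 0.0, 'q': array([-0.8279,  0.3594,  0.011 , -0.0004, -1.2241, -0.2881]), 'qd': array([-0.0001, -0.0005, -0.0007,  0.0014, -0.0007,  0.0001]), 'joint_efforts': array([ -0.0001, -58.2725,  29.3055,   6.9974,   0.0066,  -0.0001]), 'eef_pos': array([ 0.2964, -0.6062,  0.4037]), 'ee_rot': array([ 3.1399, -0.0002, -2.6869]), 'force': array([-0.0819, -0.2712, -0.1113]), 'moment': array([0.0343, 0.0506, 0.0142]), 'width': 0.08750591566436151}
{'camera_matrix': array([[578.5236,   0.    , 334.5917],
       [  0.    , 578.5236, 241.551 ],
       [  0.    ,   0.    ,   1.    ]]), 'world_from_camera': array([[-0.8838,  0.4018, -0.2397,  0.8504],
       [ 0.4678,  0.7502, -0.4674,  0.5584],
       [-0.008 , -0.5252, -0.851 ,  1.0792],
       [ 0.    ,  0.    ,  0.    ,  1.    ]])}
scene mount [(array([326.3, 420.4]), 0.75), (array([245.5, 355.5]), 0.58)]
scene pin_head [(array([204.3, 337.3]), 0.66)]
scene clip [(array([324.8, 418.5]), 0.59)]
scene clip_tip []
scene rack [(array([340.7, 414.9]), 0.7), (array([324.4, 418.7]), 0.43)]
scene beaker [(array([140.7, 246.7]), 0.85)]
scene reagent [(array([131.1, 326.4]), 0.83), (array([324.1, 417. ]), 0.23)]
scene slide_box [(array([438.8, 375.7]), 0.66)]
{'camera_matrix': array([[601.1963,   0.    , 310.0031],
       [  0.    , 601.1963, 237.5489],
       [  0.    ,   0.    ,   1.    ]]), 'world_from_camera': array([[ 0.0019, -0.9919,  0.1266,  0.4062],
       [-0.9999, -0.0004,  0.0123,  0.0073],
       [-0.0122, -0.1267, -0.9919,  1.3384],
       [ 0.    ,  0.    ,  0.    ,  1.    ]])}
top mount [(array([270.4, 320.7]), 0.81)]
top pin_head [(array([261.9, 353.4]), 0.61)]
top clip [(array([266.2, 208.1]), 0.39)]
top clip_tip [(array([267.7, 209.6]), 0.66), (array([266.8, 212. ]), 0.33)]
top rack [(array([267.2, 213.1]), 0.56)]
top beaker [(array([228.1, 495.3]), 0.56)]
top reagent [(array([310.7, 475.3]), 0.59)]
top slide_box [(array([195.9, 156.4]), 0.68)]
```

View pics/scene0.png

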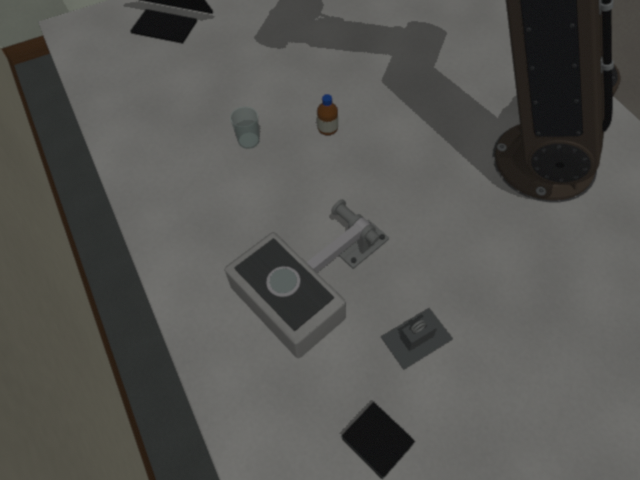

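View pics/top0.png

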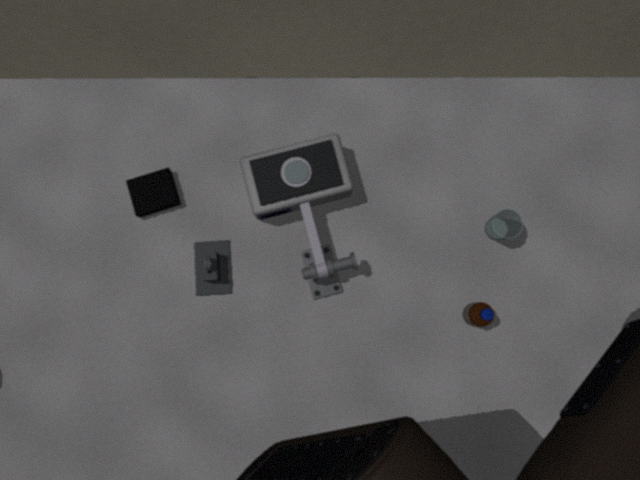

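The top view shows the bracket near (270,320), with the pin head to its right at (262,353). The platform is above it, and the rack with the clip is at (266,212). The scene view agrees. I'll zoom in on these.

```bash
python3 - <<'E'
import cv2,numpy as np
t=cv2.imread('pics/top0.png'); s=cv2.imread('pics/scene0.png')
def cr(im,r0,r1,c0,c1,k): return np.clip(cv2.resize(im[r0:r1,c0:c1],None,fx=k,fy=k,interpolation=cv2.INTER_CUBIC).astype(float)*1.8,0,255).astype(np.uint8)
cv2.imwrite('pics/z1.png',cr(t,240,305,185,375,4))
cv2.imwrite('pics/z2.png',cr(s,190,380,310,460,3))
E
```

```text
(no output)
```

View pics/z1.png

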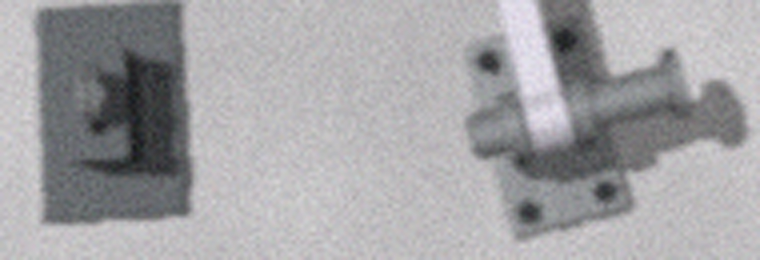

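View pics/z2.png

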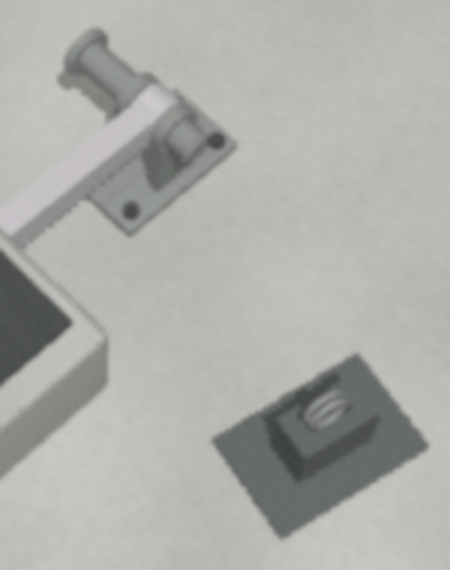

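```bash
cat > fit.py <<'E'
from h import *
from scipy.optimize import least_squares
def cloud(n,d):
    m=arm.camera_model(n);K=np.array(m['camera_matrix']);T=np.array(m['world_from_camera'])
    r,c=np.mgrid[0:480,0:640]; ok=d>0
    v=np.stack([(c-K[0,2])/K[0,0]*d,(r-K[1,2])/K[1,1]*d,d],-1)[ok]
    return v@T[:3,:3].T+T[:3,3]
def sdbox(p,c,h):
    q=abs(p-np.array(c))-np.array(h); return np.linalg.norm(np.maximum(q,0),axis=1)+np.minimum(q.max(1),0)
def local(P,x):
    c,s=np.cos(x[2]),np.sin(x[2]); d=P-[x[0],x[1],x[3]]
    return np.stack([c*d[:,0]+s*d[:,1],-s*d[:,0]+c*d[:,1],d[:,2]],1)
def mount_sd(p):
    b=[sdbox(p,(0,0,.005),(.055,.033,.005)),sdbox(p,(0,.018,.044),(.018,.005,.044)),sdbox(p,(0,-.018,.044),(.018,.005,.044)),sdbox(p,(.21,0,.053),(.065,.11,.053))]
    return np.min(b,axis=0)
def rack_sd(p): return np.minimum(sdbox(p,(0,0,.003),(.06,.04,.003)),sdbox(p,(0,0,.025),(.03,.016,.025)))
def fit(P,sd,x0,rad,zmin):
    x=np.array(x0,float)
    for it in range(4):
        L=local(P,x); k=(L[:,2]>zmin)&rad(L); Q=P[k]
        # z offset fixed
        r=least_squares(lambda y: sd(local(Q,[y[0],y[1],y[2],x[3]])),x[:3],loss='soft_l1',f_scale=.002); x[:3]=r.x
    return x,np.median(abs(r.fun)),len(Q)
E
python3 - <<'E'
from fit import *
np.set_printoptions(precision=4,suppress=True)
for n in ['top','scene']:
    d=np.load(f'pics/{n}0.npy'); P=cloud(n,d)
    k=(abs(P[:,0]-.55)<.3)&(abs(P[:,1]-.05)<.3)
    P=P[k]; 
    b=P[abs(P[:,2])<.02]; z0=np.median(b[:,2]); print(n,len(P),'bench z',z0,b[:,2].std())
    A=np.c_[b[:,:2],np.ones(len(b))]; print(' plane',np.linalg.lstsq(A,b[:,2],rcond=None)[0])
    print('mount',onplane(n,{'top':(270,320),'scene':(245,355)}[n],0.02),'rack',onplane(n,{'top':(267,212),'scene':(338,417)}[n],.03))
    m0=onplane(n,{'top':(275,322),'scene':(245,362)}[n],0.02)
    for yaw in (.1,.25): print(fit(P,mount_sd,[m0[0],m0[1],yaw,z0],lambda L:(L[:,0]>-.07)&(L[:,0]<.3)&(abs(L[:,1])<.13)&~((abs(L[:,1])>.024)&(L[:,0]<.05)&(L[:,2]>.03)),.006))
    m0=onplane(n,{'top':(267,212),'scene':(338,417)}[n],.01)
    for yaw in (0,): print(fit(P,rack_sd,[m0[0],m0[1],yaw,z0],lambda L:(abs(L[:,0])<.08)&(abs(L[:,1])<.06)&(L[:,2]<.054),.003))
E
```

```text
top 80883 bench z 0.00010274179389058169 0.0031902355293216343
 plane [-0.0006  0.0009  0.0006]
mount [0.5027 0.0016 0.02  ] rack [0.5083 0.2376 0.03  ]
(array([0.5003, 0.0013, 0.2695, 0.0001]), np.float64(0.004962775064789274), 8530)
(array([ 0.5022, -0.0055,  0.2604,  0.0001]), np.float64(0.00495049454515252), 8524)
(array([0.5089, 0.2395, 0.0622, 0.0001]), np.float64(0.0015609640375093773), 1873)
scene 72235 bench z 0.0005034848921476875 0.002647606767230472
 plane [0.0001 0.0001 0.0006]
mount [0.5176 0.005  0.02  ] rack [0.5171 0.2506 0.03  ]
(array([ 0.5002, -0.0017,  0.2611,  0.0005]), np.float64(0.004420848027403959), 10169)
(array([ 0.5002, -0.0017,  0.2611,  0.0005]), np.float64(0.004420848027403959), 10169)
(array([0.5092, 0.2411, 0.0655, 0.0005]), np.float64(0.001048802420098834), 2181)
```

```bash
python3 - <<'E'
from fit import *
np.set_printoptions(precision=4,suppress=True,linewidth=150)
for n in ['top','scene']:
    d=np.load(f'pics/{n}0.npy'); P=cloud(n,d)
    L=local(P,[.5005,-.001,.262,0])
    k=(L[:,0]>.1)&(L[:,0]<.35)&(abs(L[:,1])<.2)&(L[:,2]>.08)
    Q=L[k]; print(n,'platform',np.percentile(Q,[1,5,50,95,99],axis=0))
    k=(L[:,2]>.095)&(L[:,2]<.12)&(L[:,0]>.1)&(L[:,0]<.35)&(abs(L[:,1])<.2)
    c,s,a=cv2.minAreaRect((L[k][:,:2]*1000).astype(np.float32)); print('rect',c,s,a)
    k=(L[:,2]>.05)&(L[:,2]<.12)&(abs(L[:,0])<.04)&(abs(L[:,1])<.15)
    Q=L[k]
    for y in np.arange(-.12,.12,.01):
        w=Q[(Q[:,1]>=y)&(Q[:,1]<y+.01)]
        if len(w)>3: print(round(y,3),len(w),np.percentile(w[:,0],[5,50,95]),np.percentile(w[:,2],[5,50,95]))
E
```

```text
top platform [[ 0.117  -0.1082  0.0819]
 [ 0.1466 -0.0989  0.0864]
 [ 0.2034 -0.0007  0.0991]
 [ 0.266   0.0966  0.1061]
 [ 0.2722  0.1058  0.1087]]
rect (208.22122192382812, -0.7378005981445312) (213.57757568359375, 124.77774047851562) 88.88652038574219
-0.08 44 [-0.0171 -0.0007  0.0159] [0.0772 0.0842 0.0906]
-0.07 68 [-0.0139 -0.001   0.0136] [0.0706 0.0819 0.0915]
-0.06 52 [-0.0109 -0.0008  0.0102] [0.074  0.0806 0.0846]
-0.05 57 [-0.0105 -0.0001  0.0105] [0.0726 0.0792 0.0849]
-0.04 53 [-0.0105 -0.0003  0.0111] [0.0718 0.0794 0.0842]
-0.03 65 [-0.0159 -0.0016  0.013 ] [0.0727 0.0824 0.091 ]
-0.02 85 [-0.0158  0.001   0.0188] [0.0723 0.0833 0.0893]
-0.01 135 [-0.0155  0.0107  0.0371] [0.0796 0.0843 0.0896]
-0.0 128 [-0.0152  0.0098  0.0366] [0.0757 0.0839 0.0899]
0.01 79 [-0.0166 -0.0014  0.0148] [0.0712 0.0843 0.0901]
0.02 61 [-0.0121 -0.0013  0.0115] [0.0728 0.0806 0.0876]
0.03 53 [-0.0104  0.      0.0103] [0.0738 0.0794 0.0839]
0.04 5 [-0.008  -0.0022  0.0061] [0.0782 0.0797 0.0812]
scene platform [[ 0.1163 -0.1044  0.0816]
 [ 0.1504 -0.0932  0.0859]
 [ 0.2151  0.0107  0.1   ]
[... 215 characters left out ...]
903]
-0.07 102 [-0.0128  0.0062  0.0174] [0.063  0.0802 0.0899]
-0.06 48 [-0.0068  0.0057  0.0115] [0.0719 0.0799 0.0842]
-0.05 48 [-0.0077  0.0053  0.0125] [0.072  0.0796 0.0846]
-0.04 45 [-0.0062  0.0062  0.0129] [0.0698 0.0799 0.0837]
-0.03 54 [-0.0079  0.0062  0.0176] [0.0708 0.0824 0.0885]
-0.02 62 [-0.0104  0.008   0.0183] [0.0755 0.0844 0.0899]
-0.01 103 [-0.0103  0.0134  0.0361] [0.0806 0.0844 0.0899]
-0.0 128 [-0.0092  0.0188  0.0376] [0.0619 0.0844 0.0897]
0.01 117 [-0.0085  0.0145  0.0365] [0.0607 0.081  0.0888]
0.02 107 [-0.0136  0.0072  0.0189] [0.0564 0.08   0.0878]
0.03 55 [-0.0071  0.0055  0.0127] [0.0702 0.0793 0.083 ]
0.04 37 [-0.0056  0.0021  0.0099] [0.0649 0.0748 0.0827]
```

```bash
cat >> h.py <<'E'
from scipy.spatial.transform import Rotation as Ro
M=[.5005,-.001,.262]
def m2w(l,m=M):
    c,s=np.cos(m[2]),np.sin(m[2]); return np.array([m[0]+c*l[0]-s*l[1],m[1]+s*l[0]+c*l[1],l[2]])
def w2m(w,m=M):
    c,s=np.cos(m[2]),np.sin(m[2]); d=np.array(w)[:2]-m[:2]; return np.array([c*d[0]+s*d[1],-s*d[0]+c*d[1],w[2]])
def go(pos,yaw):
    s=arm.get_state(); R=Ro.from_euler('xyz',s['ee_rot']); T=Ro.from_euler('xyz',[np.pi,0,yaw])
    rv=(R.inv()*T).as_rotvec(degrees=True)/8
    print('turn',np.round(rv,3),'shift in target frame',np.round(T.inv().apply(np.array(pos)-s['eef_pos'])/.025,3),'in current',np.round(R.inv().apply(np.array(pos)-s['eef_pos'])/.025,3))
def st():
    s=arm.get_state(); l=w2m(s['eef_pos']); print('t',round(s['t'],2),'pos',np.round(s['eef_pos'],4),'local',np.round(l,4),'rot',np.round(s['ee_rot'],4),'F',np.round(s['force'],2),'M',np.round(s['moment'],2),'w',round(s['width'],4))
YP=M[2]-np.pi  # tool y = mount y, tool x = -mount x
E
python3 - <<'E'
from h import *
for q,p,z in (('beaker',(228,495),.04),('reagent',(310.7,475.3),.05),('box',(196,156),.02)): w=onplane('top',p,z); print(q,w,w2m(w))
go(m2w([0,-.139,.30]),YP); go(m2w([0,-.139,.235]),YP)
E
```

```text
beaker [ 0.59307271 -0.37862898  0.04      ] [-0.00839718 -0.38871948  0.04      ]
reagent [ 0.41447728 -0.32749707  0.05      ] [-0.16765402 -0.29307401  0.05      ]
box [0.66815973 0.36853003 0.02      ] [0.25765117 0.31349338 0.02      ]
turn [-0.    -0.     1.381] shift in target frame [-14.155  15.715   4.188] in current [-16.903  12.713   4.187]
turn [-0.    -0.     1.381] shift in target frame [-14.155  15.715   6.788] in current [-16.903  12.713   6.787]
```

Call:
{"fn": "carry_out", "kwargs": {"targets": [[[0,0,0.69,0,0,0,-1],[0,0,0.69,0,0,0,-1],[0,0,0,-0.885,0.98,0,-1],[0,0,0,-0.885,0.98,0,-1],[0,0,0,-0.885,0.98,0,-1],[0,0,0,-0.885,0.98,0,-1],[0,0,0,-0.885,0.98,0,-1],[0,0,0,-0.885,0.98,0,-1],[0,0,0,-0.885,0.98,0,-1],[0,0,0,-0.885,0.98,0,-1],[0,0,0,-0.885,0.98,0,-1],[0,0,0,-0.885,0.98,0,-1],[0,0,0,-0.885,0.98,0.2,-1],[0,0,0,-0.885,0.98,0.4,-1],[0,0,0,-0.885,0.98,0.6,-1],[0,0,0,-0.885,0.98,0.7,-1],[0,0,0,-0.885,0.98,0.8,-1],[0,0,0,-0.885,0.98,0.8,-1],[0,0,0,0,0,0.7,-1]]], "squeeze": 30}}

```text
t: 3.28
eef_pos: [0.5378, -0.1343, 0.2991]
ee_rot: [-3.141, 0.0, -2.877]
force: [0.3, -1.3, -0.9]
width: 0.0005
```

```bash
python3 - <<'E'
from h import *
st(); go(m2w([0,-.139,.235]),YP)
grab('scene','scene1')
s=cv2.imread('pics/scene1.png'); cv2.imwrite('pics/z3.png',cv2.convertScaleAbs(cv2.resize(s[120:300,230:430],None,fx=3,fy=3,interpolation=cv2.INTER_CUBIC),alpha=1.8))
E
```

```text
t 3.27 pos [ 0.5378 -0.1343  0.2991] local [ 0.0015 -0.1384  0.2991] rot [-3.1415e+00  4.0000e-04 -2.8772e+00] F [ 0.3  -1.27 -0.87] M [-0.1   0.    0.08] w 0.0005
turn [-0.001  0.003  0.017] shift in target frame [ 0.059 -0.023  2.562] in current [ 0.06  -0.022  2.562]
```

View pics/z3.png

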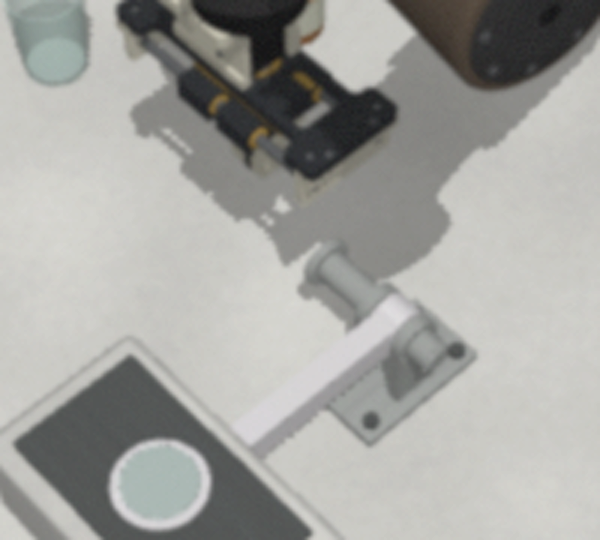

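The gripper sits just outside the pin head, which is at (325,262) in the zoomed view. I'll lower it and start approaching.

Call:
{"fn": "carry_out", "kwargs": {"targets": [[[0,0,0,0.06,0,0.9,-1],[0,0,0,0,0,0.9,-1],[0,0,0,0,0,0.75,-1],[0,0,0,0,0.3,0,-1],[0,0,0,0,0.3,0,-1],[0,0,0,0,0.0,0,-1]]]}}

```text
t: 4.08
eef_pos: [0.5317, -0.1213, 0.2371]
ee_rot: [-3.141, 0.002, -2.878]
force: [0.9, -0.9, 0.5]
width: 0.0007
```

```bash
python3 - <<'E'
from h import *
st()
E
```

```text
t 4.08 pos [ 0.5317 -0.1213  0.2371] local [-0.001  -0.1243  0.2371] rot [-3.1413e+00  1.7000e-03 -2.8785e+00] F [ 0.85 -0.89  0.53] M [-0.08 -0.02  0.03] w 0.0007
```

Call:
{"fn": "carry_out", "kwargs": {"targets": [[[0,0,0,0,0.12,0,-1],[0,0,0,0,0.12,0,-1],[0,0,0,0,0.12,0,-1],[0,0,0,0,0.12,0,-1],[0,0,0,0,0.12,0,-1],[0,0,0,0,0.12,0,-1]]]}}

```text
t: 4.82
eef_pos: [0.5268, -0.1043, 0.2359]
ee_rot: [-3.142, -0.0, -2.879]
force: [0.1, 0.0, 0.1]
width: 0.0005
```

Call:
{"fn": "carry_out", "kwargs": {"targets": [[[0,0,0,0,0.1,0,-1],[0,0,0,0,0.1,0,-1],[0,0,0,0,0.1,0,-1],[0,0,0,0,0.1,0,-1]]]}}

```text
t: 5.32
eef_pos: [0.5242, -0.0947, 0.2359]
ee_rot: [-3.142, 0.0, -2.88]
force: [0.3, 0.1, -0.2]
width: 0.0003
```

Call:
{"fn": "carry_out", "kwargs": {"targets": [[[0,0,0,0,0.1,0,-1],[0,0,0,0,0.1,0,-1],[0,0,0,0,0.1,0,-1],[0,0,0,0,0.1,0,-1]]]}}

```text
t: 5.82
eef_pos: [0.5218, -0.0859, 0.236]
ee_rot: [-3.14, -0.0, -2.879]
force: [2.4, -8.0, -1.7]
width: -0.0
```

Call:
{"fn": "carry_out", "kwargs": {"targets": [[[0,0,0,0,0.1,0,-1],[0,0,0,0,0.1,0,-1]]]}}

```text
t: 6.08
eef_pos: [0.5206, -0.0811, 0.236]
ee_rot: [-3.14, -0.0, -2.879]
force: [2.4, -7.9, -1.8]
width: 0.0004
```

Call:
{"fn": "carry_out", "kwargs": {"targets": [[[0,0,0,0,0.1,0,-1],[0,0,0,0,0.1,0,-1]]]}}

```text
t: 6.32
eef_pos: [0.5192, -0.0763, 0.236]
ee_rot: [-3.14, -0.0, -2.88]
force: [2.3, -7.9, -2.5]
width: 0.0005
```

```bash
python3 - <<'E'
from h import *
st()
E
```

```text
t 6.33 pos [ 0.5192 -0.0763  0.236 ] local [-0.0014 -0.0776  0.236 ] rot [-3.1403e+00 -1.0000e-04 -2.8795e+00] F [ 2.27 -7.9  -2.52] M [-2.83 -0.86 -0.05] w 0.0005
```

Call:
{"fn": "carry_out", "kwargs": {"targets": [[[0,0,0,0,0.1,0,-1],[0,0,0,0,0.1,0,-1],[0,0,0,0,0.1,0,-1],[0,0,0,0,0.1,0,-1],[0,0,0,0,0.1,0,-1],[0,0,0,0,0.1,0,-1],[0,0,0,0,0.1,0,-1],[0,0,0,0,0.1,0,-1]]]}}

```text
t: 7.32
eef_pos: [0.5141, -0.0569, 0.236]
ee_rot: [-3.14, -0.0, -2.879]
force: [3.7, -9.0, -1.2]
width: 0.0006
```

```bash
python3 - <<'E'
from h import *
st()
im,d=grab('top','top2')
t=cv2.cvtColor(im,cv2.COLOR_RGB2BGR); cv2.imwrite('pics/z4.png',cv2.convertScaleAbs(cv2.resize(t[230:310,250:410],None,fx=4,fy=4,interpolation=cv2.INTER_CUBIC),alpha=1.8))
L=local=None
from fit import cloud,local
L=local(cloud('top',d),[*M,0])
k=(L[:,2]>.06)&(L[:,2]<.095)&(abs(L[:,0])<.012)&(L[:,1]>.025)&(L[:,1]<.15); print(np.percentile(L[k][:,1],[50,90,95,98,100]),k.sum())
E
```

```text
t 7.33 pos [ 0.5141 -0.0569  0.236 ] local [-0.0014 -0.0576  0.236 ] rot [-3.1403 -0.     -2.8795] F [ 3.72 -8.97 -1.18] M [-2.87 -0.97 -0.05] w 0.0006Traceback (most recent call last):
  File "<stdin>", line 8, in <module>
    return _quantile_unchecked(
        a, q, axis, out, overwrite_input, method, keepdims, weights)
    return _ureduce(a,
                    func=_quantile_ureduce_func,
    ...<5 lines>...
                    overwrite_input=overwrite_input,
                    method=method)
    r = func(a, **kwargs)
    result = _quantile(arr,
                       quantiles=q,
    ...<2 lines>...
                       out=out,
                       weights=wgt)
    slices_having_nans = np.isnan(arr[-1, ...])
                                  ~~~^^^^^^^^^
IndexError: index -1 is out of bounds for axis 0 with size 0
```

View pics/z4.png

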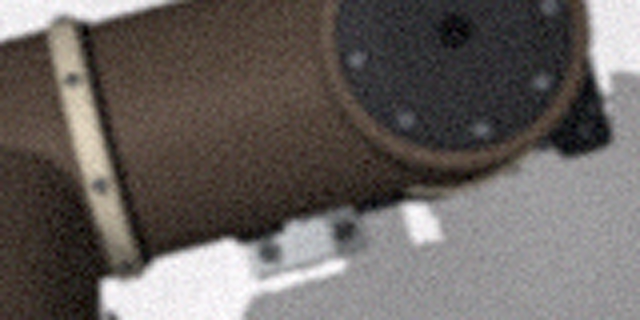

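The arm hides the pin in the top view, so I'll keep pushing by feel.

Call:
{"fn": "carry_out", "kwargs": {"targets": [[[0,0,0,0,0.1,0,-1],[0,0,0,0,0.1,0,-1],[0,0,0,0,0.1,0,-1]]]}}

```text
t: 7.75
eef_pos: [0.5121, -0.0497, 0.236]
ee_rot: [-3.14, -0.0, -2.879]
force: [2.8, -8.8, -2.3]
width: 0.0004
```

Call:
{"fn": "carry_out", "kwargs": {"targets": [[[0,0,0,0,0.08,0,-1],[0,0,0,0,0.08,0,-1]]]}}

```text
t: 8.0
eef_pos: [0.5115, -0.0471, 0.2363]
ee_rot: [-3.138, -0.001, -2.879]
force: [9.9, -29.9, -5.0]
width: 0.0004
```

Call:
{"fn": "carry_out", "kwargs": {"targets": [[[0,0,0,0,0.06,0,-1],[0,0,0,0,0.06,0,-1]]]}}

```text
t: 8.25
eef_pos: [0.5113, -0.0462, 0.2365]
ee_rot: [-3.135, -0.001, -2.878]
force: [15.8, -46.9, -9.0]
width: -0.0001
```

Call:
{"fn": "carry_out", "kwargs": {"targets": [[[0,0,0,0,-0.3,0,-1],[0,0,0,0,-0.5,0,-1],[0,0,0,0,-0.8,0,-1],[0,0,0,0,0,-1,-1],[0,0,0,0,0,-1,-1],[0,0,0,0,0,-1,-1],[0,0,0,0,0,-1,-1],[0,0,0,0,0,-1,-0.2]]]}}

```text
t: 9.25
eef_pos: [0.5204, -0.0809, 0.3618]
ee_rot: [3.141, 0.0, -2.879]
force: [0.4, 0.0, 0.5]
width: 0.0059
```

```bash
python3 - <<'E'
from h import *
st()
im,d=grab('scene','scene2')
t=cv2.cvtColor(im,cv2.COLOR_RGB2BGR); cv2.imwrite('pics/z5.png',cv2.convertScaleAbs(cv2.resize(t[180:300,290:410],None,fx=5,fy=5,interpolation=cv2.INTER_CUBIC),alpha=1.8))
E
```

```text
t 9.25 pos [ 0.5204 -0.0809  0.3618] local [-0.0014 -0.0823  0.3618] rot [ 3.1412e+00  3.0000e-04 -2.8791e+00] F [0.38 0.01 0.51] M [-0.01 -0.08  0.02] w 0.0059
```

View pics/z5.png

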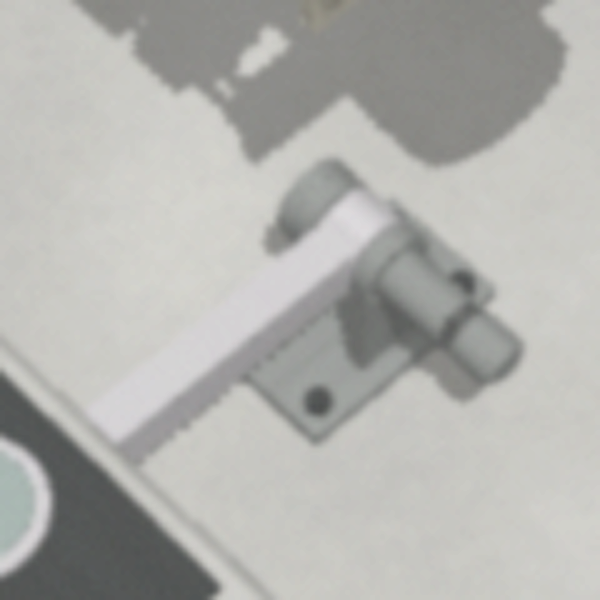

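The head now looks flush against the lug, at (330,190) in the zoom. A dark mark crosses the pin near (458,325). I'll measure intensity along the pin to place the mark and the pin's end.

```bash
python3 - <<'E'
from h import *
from scipy.ndimage import map_coordinates
cam=w2m(np.array(arm.camera_model('scene')['world_from_camera'])[:3,3]); 
im=cv2.cvtColor(cv2.imread('pics/scene2.png'),cv2.COLOR_BGR2GRAY).astype(float)
print(cam)
ang=np.arctan2(cam[2]-.07,cam[0])
for a in (ang, np.pi/2, ang-.6, ang-1):
    ys=np.arange(.02,.11,.002); v=[]
    for y in ys:
        r,c=w2px('scene',m2w([.012*np.cos(a),y,.07+.012*np.sin(a)])); v.append(map_coordinates(im,[[r],[c]],order=1)[0])
    print(round(a,2),' '.join(f'{int(y*1000)}:{int(x)}' for y,x in zip(ys,v)))
print(w2px('scene',m2w([0,.06,.082])),w2px('scene',m2w([0,.023,.082])))
d=np.load('pics/scene2.npy')
from fit import cloud,local
L=local(cloud('scene',d),[*M,0])
for y in np.arange(.02,.11,.004):
    k=(L[:,1]>y)&(L[:,1]<=y+.004)&(abs(L[:,0])<.02)&(L[:,2]>.045)&(L[:,2]<.1)
    if k.sum()>2: print(round(y,3),k.sum(),np.round(np.percentile(L[k][:,0],[5,50,95]),4),np.round(np.percentile(L[k][:,2],[5,50,95]),4))
E
```

```text
[0.48285854 0.44963063 1.07915667]
1.12 20:82 22:78 23:82 25:86 27:89 29:89 31:88 33:89 35:88 37:88 39:88 41:88 43:88 45:88 47:88 49:88 51:88 53:86 55:78 57:66 59:59 61:60 63:70 65:81 67:87 69:88 71:88 73:88 75:89 77:89 79:89 81:88 83:87 85:81 87:72 89:68 91:83 93:101 95:109 97:110 99:111 101:111 103:111 105:111 107:112
1.57 20:82 22:78 23:82 25:86 27:88 29:87 31:87 33:87 35:87 37:87 39:87 41:87 43:88 45:88 47:88 49:88 51:87 53:87 55:80 57:70 59:62 61:61 63:70 65:81 67:86 69:88 71:87 73:87 75:87 77:87 79:88 81:87 83:85 85:80 87:73 89:76 91:93 93:106 95:111 97:111 99:111 101:111 103:111 105:110 107:110
0.52 20:76 22:72 23:74 25:77 27:77 29:77 31:77 33:78 35:78 37:78 39:78 41:78 43:78 45:78 47:78 49:78 51:78 53:77 55:74 57:63 59:56 61:55 63:62 65:72 67:76 69:78 71:78 73:78 75:78 77:78 79:77 81:78 83:77 85:73 87:73 89:86 91:102 93:110 95:111 97:111 99:111 101:111 103:110 105:110 107:110
0.12 20:70 22:66 23:65 25:64 27:64 29:64 31:63 33:63 35:63 37:64 39:63 41:64 43:64 45:64 47:64 49:64 51:65 53:64 55:63 57:60 59:55 61:58 63:62 65:66 67:67 69:67 71:67 73:67 75:66 77:66 79:67 81:67 83:69 
[... 494 characters left out ...]
 0.0841]
0.04 23 [-0.0052  0.0053  0.0121] [0.0675 0.0788 0.086 ]
0.044 21 [-0.0059  0.0055  0.0112] [0.0692 0.081  0.0851]
0.048 19 [-0.006   0.0066  0.0113] [0.0711 0.0805 0.085 ]
0.052 28 [-0.0076  0.0034  0.0116] [0.0647 0.0789 0.0842]
0.056 36 [-0.0114  0.0033  0.0115] [0.0621 0.072  0.0826]
0.06 7 [-0.0071  0.0041  0.0076] [0.063  0.0771 0.0791]
0.064 16 [-0.0048  0.0059  0.0122] [0.0716 0.0807 0.0844]
0.068 27 [-0.0068  0.0053  0.0122] [0.0668 0.0797 0.0831]
0.072 20 [-0.0055  0.0054  0.0121] [0.0713 0.0799 0.0841]
0.076 19 [-0.0049  0.0054  0.0114] [0.0738 0.0803 0.084 ]
0.08 28 [-0.0079  0.0038  0.0128] [0.0715 0.0786 0.0845]
0.084 31 [-0.0055  0.0037  0.0108] [0.0661 0.0749 0.0817]
```

The mark is at y≈60 mm in the mount frame. The pin's end is at y≈87 mm, and 26 mm back from that gives 61 mm, so the two agree. Next is the clip in the rack.

```bash
python3 - <<'E'
from fit import *
np.set_printoptions(precision=4,suppress=True,linewidth=150)
RK=[.509,.2405,.064]
for n,f in (('top','top0'),('scene','scene0'),('scene','scene2')):
    L=local(cloud(n,np.load(f'pics/{f}.npy')),[*RK,0])
    k=(L[:,2]>.054)&(L[:,2]<.1)&(abs(L[:,0])<.04)&(abs(L[:,1])<.04)
    print(f,k.sum(),'\n',np.percentile(L[k],[2,10,50,90,98],axis=0))
    k=(L[:,2]>.04)&(L[:,2]<.054)&(abs(L[:,0])<.04)&(abs(L[:,1])<.04)
    print('block',np.percentile(L[k],[2,50,98],axis=0))
    print('slot/pix', w2px(n,m2w([0,0,.065],RK)))
s=cv2.imread('pics/scene2.png'); t=cv2.imread('pics/top0.png')
a=cv2.resize(s[305:365,385:450],(520,480),interpolation=cv2.INTER_CUBIC)
cv2.imwrite('pics/z6.png',cv2.convertScaleAbs(a,alpha=2.2))
a=cv2.resize(t[235:300,185:240],(440,520),interpolation=cv2.INTER_CUBIC)
cv2.imwrite('pics/z7.png',cv2.convertScaleAbs(a,alpha=2.5))
E
```

```text
top0 106 
 [[-0.0215 -0.0143  0.0542]
 [-0.0096 -0.0063  0.0555]
 [ 0.0038 -0.003   0.0713]
 [ 0.0169  0.0039  0.0796]
 [ 0.0245  0.0117  0.0823]]
block [[-0.0291 -0.0171  0.042 ]
 [-0.0029 -0.0054  0.0496]
 [ 0.0297  0.0148  0.0537]]
slot/pix (np.float64(265.4017335639391), np.float64(207.78745189556855))
scene0 124 
 [[-0.0204 -0.0046  0.0541]
 [-0.0056 -0.0027  0.0549]
 [ 0.0064  0.0028  0.0734]
 [ 0.0184  0.006   0.0797]
 [ 0.0197  0.0095  0.0821]]
block [[-0.0293 -0.0149  0.0409]
 [ 0.0046  0.0055  0.0499]
 [ 0.0307  0.017   0.0535]]
slot/pix (np.float64(324.60908922461795), np.float64(419.8743043290921))
scene2 122 
 [[-0.0102 -0.0042  0.0544]
 [-0.005  -0.0022  0.0556]
 [ 0.007   0.0031  0.0739]
 [ 0.0181  0.006   0.0801]
 [ 0.0195  0.0096  0.0816]]
block [[-0.029  -0.0147  0.0412]
 [ 0.0041  0.0058  0.05  ]
 [ 0.0306  0.0171  0.0534]]
slot/pix (np.float64(324.60908922461795), np.float64(419.8743043290921))
```

View pics/z6.png

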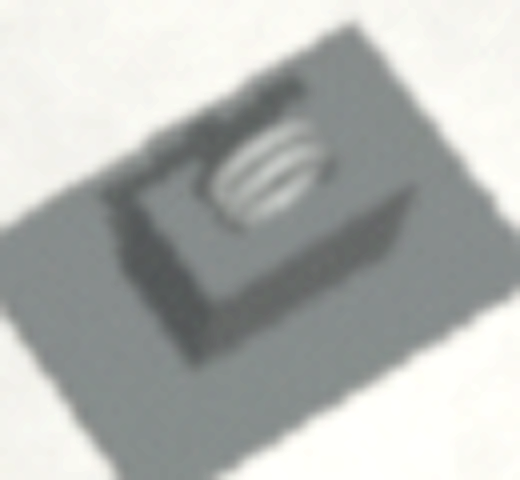

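View pics/z7.png

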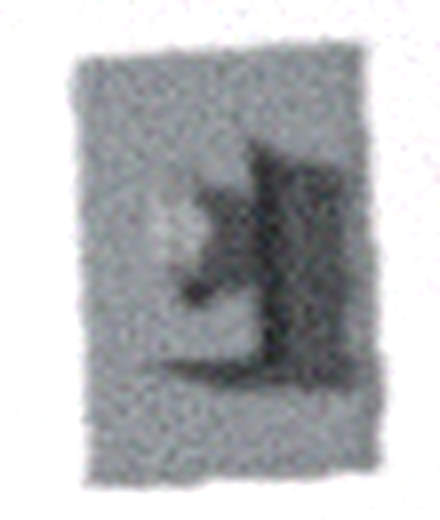

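```bash
python3 - <<'E'
from h import *
RK=[.509,.2405,.064]
go(m2w([.0048,.0008,.30],RK),.064-np.pi)
E
```

```text
turn [-0.005  0.035  1.426] shift in target frame [-0.521 12.895  2.613] in current [-3.05  12.54   2.613]
```

Call:
{"fn": "carry_out", "kwargs": {"targets": [[[0,0,0.71,0,0,0,0],[0,0,0.71,0,0,0,0],[0,0,0,-0.04,0.95,0,0],[0,0,0,-0.04,0.95,0,0],[0,0,0,-0.04,0.95,0,0],[0,0,0,-0.04,0.95,0,0],[0,0,0,-0.04,0.95,0,0],[0,0,0,-0.04,0.95,0,0],[0,0,0,-0.04,0.95,0,0],[0,0,0,-0.04,0.95,0,0],[0,0,0,-0.04,0.95,0.5,0],[0,0,0,-0.04,0.95,0.5,0],[0,0,0,-0.04,0.95,0.5,0],[0,0,0,-0.04,0.95,0.5,0],[0,0,0,-0.04,0.95,0.4,0],[0,0,0,0,0.54,0.2,0],[0,0,0,0,0,0,0]]], "squeeze": 12}}

```text
t: 11.42
eef_pos: [0.5128, 0.2425, 0.2954]
ee_rot: [-3.141, -0.001, -3.076]
force: [-0.2, -0.6, 0.2]
width: 0.0441
```

```bash
python3 - <<'E'
from h import *
RK=[.509,.2405,.064]
st(); go(m2w([.0048,.0008,.236],RK),.064-np.pi)
im,d=grab('scene','scene3')
t=cv2.cvtColor(im,cv2.COLOR_RGB2BGR); cv2.imwrite('pics/z8.png',cv2.convertScaleAbs(cv2.resize(t[250:400,340:490],None,fx=4,fy=4,interpolation=cv2.INTER_CUBIC),alpha=1.8))
E
```

```text
t 11.43 pos [0.5128 0.2425 0.2954] local [0.0749 0.2321 0.2954] rot [-3.1410e+00 -7.0000e-04 -3.0764e+00] F [-0.25 -0.6   0.22] M [-0.04  0.07  0.06] w 0.0441
turn [-0.004 -0.005  0.008] shift in target frame [-0.037 -0.04   2.375] in current [-0.038 -0.038  2.375]
```

View pics/z8.png

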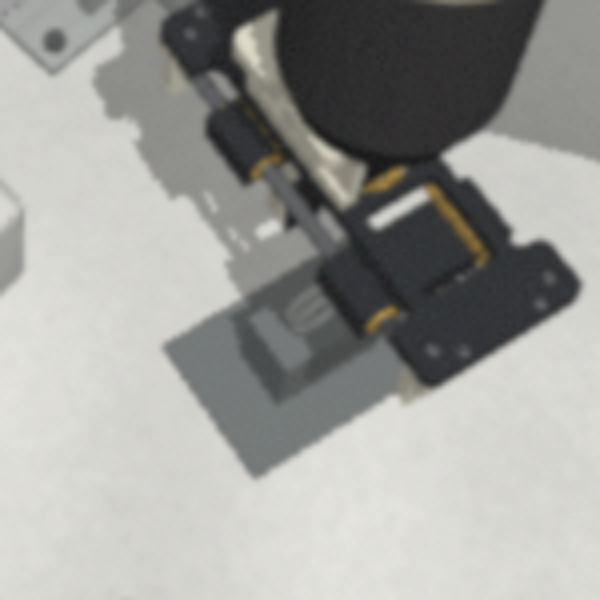

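The coil at (305,310) lies under the open fingers. I'll go down and close gently.

Call:
{"fn": "carry_out", "kwargs": {"targets": [[[0,0,0,-0.04,-0.04,0.7,0],[0,0,0,0,0,0.7,0],[0,0,0,0,0,0.6,0],[0,0,0,0,0,0.37,0],[0,0,0,0,0,0,0],[0,0,0,0,0,0,-0.4],[0,0,0,0,0,0,-0.6]]]}}

```text
t: 12.35
eef_pos: [0.5141, 0.2408, 0.2373]
ee_rot: [3.141, 0.001, -3.078]
force: [-0.5, 0.0, 0.4]
width: 0.029
```

Call:
{"fn": "carry_out", "kwargs": {"targets": [[[0,0,0,0,0,0,-1],[0,0,0,0,0,0,-1],[0,0,0,0,0,0,-1]]]}}

```text
t: 12.72
eef_pos: [0.514, 0.2407, 0.2369]
ee_rot: [3.141, 0.0, -3.078]
force: [0.0, 0.2, 1.4]
width: 0.0109
```

```bash
python3 - <<'E'
from h import *
st()
E
```

```text
t 12.72 pos [0.514  0.2407 0.2369] local [0.0757 0.23   0.2369] rot [ 3.1413e+00  4.0000e-04 -3.0776e+00] F [0.01 0.2  1.41] M [ 0.18  0.12 -0.08] w 0.0109
```

Call:
{"fn": "carry_out", "kwargs": {"targets": [[[0,0,0,0,0,0,-1],[0,0,0,0,0,-0.3,-1],[0,0,0,0,0,-0.5,-1],[0,0,0,0,0,-0.7,-1],[0,0,0,0,0,-0.8,-1],[0,0,0,0,0,-0.8,-1],[0,0,0,0,0,-0.8,-1],[0,0,0,0,0,-0.8,-1],[0,0,0,0,0,-0.5,-1],[0,0,0,0,0,0,-1],[0,0,0,0,0,0,-1]]], "squeeze": 35}}

```text
t: 14.1
eef_pos: [0.5137, 0.2404, 0.366]
ee_rot: [-3.141, -0.001, -3.078]
force: [-0.0, 0.2, -0.8]
width: 0.0107
```

```bash
python3 - <<'E'
from h import *
st()
for n in('scene','top'):
    im,d=grab(n,n+'4')
    for q in('clip','clip_tip'): print(n,q,[(np.round(x['point'],1),round(x['conf'],2)) for x in arm.landmark_of(n,q)[:3]])
s=arm.get_state(); R=Ro.from_euler('xyz',s['ee_rot']); g=s['eef_pos']+R.apply([0,0,.1593+.0117])
print('coil est',g,w2px('scene',g),'tip -x',w2px('scene',g+R.apply([.0125,0,.0539])),'tip +x',w2px('scene',g+R.apply([-.0125,0,.0539])))
r,c=map(int,w2px('scene',g)); t=cv2.imread('pics/scene4.png'); r0,c0=r-50,c-50; print(r0,c0)
cv2.imwrite('pics/z9.png',cv2.convertScaleAbs(cv2.resize(t[r0:r0+100,c0:c0+100],None,fx=6,fy=6,interpolation=cv2.INTER_CUBIC),alpha=2))
E
```

```text
t 14.1 pos [0.5137 0.2404 0.366 ] local [0.0753 0.2298 0.366 ] rot [-3.1412e+00 -9.0000e-04 -3.0779e+00] F [-0.    0.21 -0.79] M [-0.05 -0.04  0.02] w 0.0107
scene clip [(array([295. , 425.7]), 0.51)]
scene clip_tip [(array([305.7, 426.2]), 0.61)]
top clip []
top clip_tip []
coil est [0.51380945 0.24048984 0.19516399] (np.float64(294.9209044841142), np.float64(426.47548174738813)) tip -x (np.float64(305.08600881181326), np.float64(428.31568282493606)) tip +x (np.float64(311.8470168022714), np.float64(416.8939863236187))
244 376
```

View pics/z9.png

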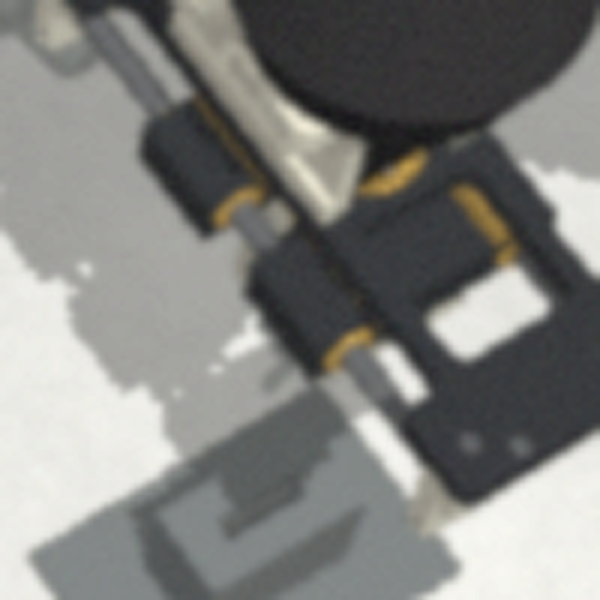

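The clip is held, at 10.7 mm wide, but the hand hides most of it. I'll tilt the hand about 30° so the scene camera sees the legs and I can measure how the clip sits.

Call:
{"fn": "carry_out", "kwargs": {"targets": [[[0,-0.95,0,0,0,0,-1],[0,-0.95,0,0,0,0,-1],[0,-0.95,0,0,0,0,-1],[0,-0.95,0,0,0,0,-1],[0,0,0,0,0,0,-1],[0,0,0,0,0,0,-1]]]}}

```text
t: 15.15
eef_pos: [0.519, 0.237, 0.3709]
ee_rot: [-3.137, 0.5, -3.083]
force: [-0.2, -0.2, -1.5]
width: 0.0107
```

```bash
python3 - <<'E'
from h import *
st()
n='scene'
im,d=grab(n,n+'5')
for q in('clip','clip_tip'): print(n,q,[(np.round(x['point'],1),round(x['conf'],2)) for x in arm.landmark_of(n,q)[:3]])
s=arm.get_state(); R=Ro.from_euler('xyz',s['ee_rot']); g=s['eef_pos']+R.apply([0,0,.178-.007])
r,c=map(int,w2px('scene',g)); t=cv2.imread('pics/scene5.png'); r0,c0=r-50,c-50; print(r0,c0)
Z=cv2.convertScaleAbs(cv2.resize(t[r0:r0+100,c0:c0+100],None,fx=6,fy=6,interpolation=cv2.INTER_CUBIC),alpha=2)
cv2.imwrite('pics/z10.png',Z)
for nm,p in (('coil',[0,0,0]),('tip if tool+x',[.0125,0,.0539]),('tip if tool-x',[-.0125,0,.0539])):
    a=w2px('scene',g+R.apply(p)); print(nm,np.round(a,1),'zoom col,row',np.round([(a[1]-c0+.5)*6-.5,(a[0]-r0+.5)*6-.5]))
E
```

```text
t 15.15 pos [0.519  0.237  0.3709] local [0.0795 0.2251 0.3709] rot [-3.1374  0.4995 -3.0829] F [-0.2  -0.25 -1.51] M [-0.11  1.69  0.  ] w 0.0107
scene clip [(array([310.3, 383.6]), 0.58)]
scene clip_tip [(array([329.7, 370.1]), 0.54)]
261 333
coil [311.5 383.5] zoom col,row [306. 306.]
tip if tool+x [328.9 374.1] zoom col,row [249. 410.]
tip if tool-x [332.5 363.5] zoom col,row [185. 431.]
```

View pics/z10.png

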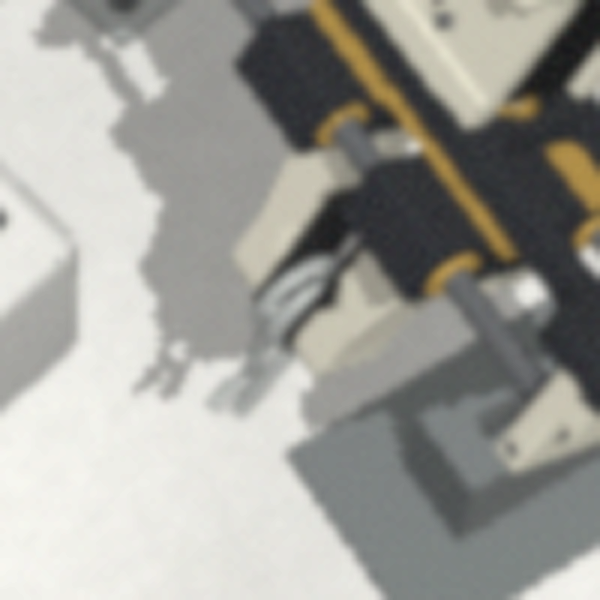

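```bash
cat > ov.py <<'E'
from h import *
def overlay(f,out,sgn,dx,dz,ang,pos,rot,k=14,win=50,dy=0):
    R=Ro.from_euler('xyz',rot); g=np.array(pos)+R.apply([0,0,.178])
    t=cv2.imread(f); r,c=map(int,w2px('scene',g)); r0,c0=r-win//3,c-win//2-8
    Z=cv2.convertScaleAbs(cv2.resize(t[r0:r0+win,c0:c0+win],None,fx=k,fy=k,interpolation=cv2.INTER_CUBIC),alpha=2)
    raw=Z.copy()
    def P(x,z,y=0):
        a=np.deg2rad(ang); x=sgn*x; X=dx+np.cos(a)*x+np.sin(a)*z; Zz=dz-np.sin(a)*x+np.cos(a)*z
        q=w2px('scene',np.array(pos)+R.apply([X,dy+y,.178+Zz])); return (int((q[1]-c0+.5)*k),int((q[0]-r0+.5)*k))
    # clip x -> tool: sgn ; tool z down
    for pts,col in (([(-.0125,0),(-.0125,.0539)],(0,0,255)),([(.0125,0),(.0027,.024),(-.0025,.0334),(.004,.044)],(255,0,0))):
        for a,b in zip(pts[:-1],pts[1:]): cv2.line(Z,P(*a),P(*b),col,1)
    th=np.linspace(0,6.3,40)
    for y,w in((-.0055,(0,255,0)),(.0055,(0,200,255))):
      for a,b in zip(th[:-1],th[1:]): cv2.line(Z,P(.0125*np.cos(a),.0125*np.sin(a),y),P(.0125*np.cos(b),.0125*np.sin(b),y),w,1)
    cv2.imwrite(out,np.hstack([raw,Z])[:600,:])
    return r0,c0
E
python3 - <<'E'
from ov import *
s=arm.get_state()
# clip x = -tool x if straight leg on tool +x  -> sgn=-1
for sg in (-1,1): overlay('pics/scene5.png',f'pics/o{sg}.png',sg,0,-.007,0,s['eef_pos'],s['ee_rot'],k=10,win=40)
E
```

```text
(no output)
```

View pics/o-1.png

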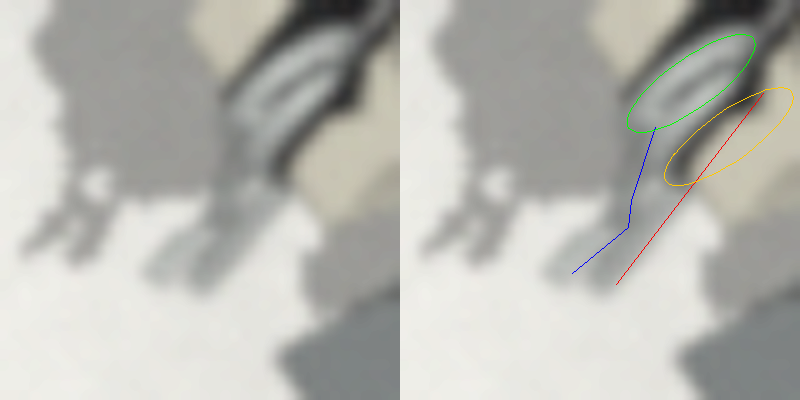

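View pics/o1.png

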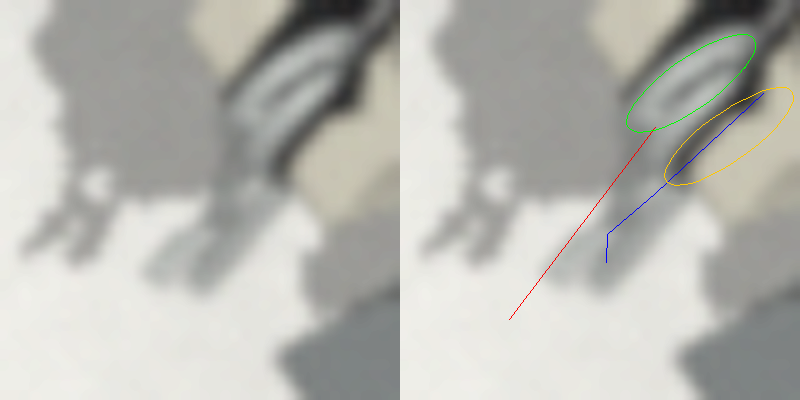

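The straight leg is on the tool's +x side: the red overlay fits apart from an offset of about 1.5 px, which is around 2–4 mm. I won't rely on vision for that. I'll set the hand upright and feel the pin's side and end with the leg.

Call:
{"fn": "carry_out", "kwargs": {"targets": [[[0,0.9,0,0,0,0,-1],[0,0.9,0,0,0,0,-1],[0,0.9,0,0,0,0,-1],[0,0.9,0,0,0,0,-1],[0,0.2,0,0,0,0,-1],[0,0,0,0,0,0,-1]]]}}

```text
t: 16.05
eef_pos: [0.5208, 0.2362, 0.3714]
ee_rot: [-3.134, -0.003, -3.088]
force: [-0.8, 0.3, -0.9]
width: 0.0106
```

```bash
python3 - <<'E'
from h import *
st(); go(m2w([.031,.060,.335]),YP)
E
```

```text
t 16.05 pos [0.5208 0.2362 0.3714] local [0.081  0.2238 0.3714] rot [-3.1336 -0.0033 -3.0876] F [-0.75  0.33 -0.94] M [-0.04 -0.07 -0.01] w 0.0106
turn [-0.054 -0.029 -1.49 ] shift in target frame [ 2.002 -6.554  1.457] in current [ 0.6   -6.814  1.513]
```

Call:
{"fn": "carry_out", "kwargs": {"targets": [[[-0.03,-0.02,-0.74,0,0,0,-1],[-0.02,-0.01,-0.74,0,0,0,-1],[0,0,0,0.3,-0.9,0,-1],[0,0,0,0.3,-0.9,0,-1],[0,0,0,0.3,-0.9,0,-1],[0,0,0,0.3,-0.9,0,-1],[0,0,0,0.3,-0.9,0,-1],[0,0,0,0.3,-0.9,0.5,-1],[0,0,0,0.2,-0.8,0.5,-1],[0,0,0,0,-0.35,0.45,-1],[0,0,0,0,0,0,-1],[0,0,0,0,0,0,-1]]]}}

```text
t: 17.55
eef_pos: [0.5149, 0.0652, 0.3359]
ee_rot: [-3.141, -0.001, -2.88]
force: [0.5, 0.3, -0.6]
width: 0.0109
```

```bash
python3 - <<'E'
from h import *
st(); go(m2w([.031,.060,.285]),YP)
im,d=grab('scene','scene6')
t=cv2.cvtColor(im,cv2.COLOR_RGB2BGR); cv2.imwrite('pics/z11.png',cv2.convertScaleAbs(cv2.resize(t[170:290,310:430],None,fx=5,fy=5,interpolation=cv2.INTER_CUBIC),alpha=1.8))
E
```

```text
t 17.55 pos [0.5149 0.0652 0.3359] local [0.0311 0.0602 0.3359] rot [-3.1408e+00 -6.0000e-04 -2.8803e+00] F [ 0.48  0.3  -0.65] M [ 0.01 -0.02  0.04] w 0.0109
turn [-0.006 -0.004 -0.005] shift in target frame [ 0.003 -0.01   2.037] in current [ 1.000e-03 -8.000e-03  2.037e+00]
```

View pics/z11.png

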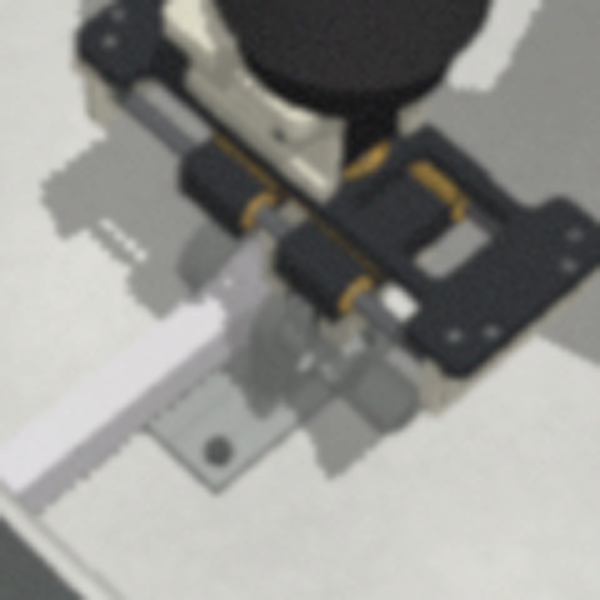

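The clip hangs just beyond the pin, with its legs near (320,365). Next I'll lower it beside the pin, watching the force.

Call:
{"fn": "carry_out", "kwargs": {"targets": [[[0,0,0,0,0,0.4,-1],[0,0,0,0,0,0.4,-1],[0,0,0,0,0,0.2,-1],[0,0,0,0,0,0.1,-1],[0,0,0,0,0,0.1,-1]]]}}

```text
t: 18.23
eef_pos: [0.5146, 0.0648, 0.3057]
ee_rot: [-3.141, -0.001, -2.88]
force: [-0.0, -0.1, -0.3]
width: 0.0103
```

Call:
{"fn": "carry_out", "kwargs": {"targets": [[[0,0,0,0,0,0.1,-1],[0,0,0,0,0,0.1,-1],[0,0,0,0,0,0.1,-1]]]}}

```text
t: 18.6
eef_pos: [0.5145, 0.0647, 0.2982]
ee_rot: [-3.141, -0.001, -2.881]
force: [-0.7, -0.5, -1.4]
width: 0.0107
```

Call:
{"fn": "carry_out", "kwargs": {"targets": [[[0,0,0,0,0,0.2,-1],[0,0,0,0,0,0.2,-1],[0,0,0,0,0,0.15,-1],[0,0,0,0,0,0,-1]]]}}

```text
t: 19.1
eef_pos: [0.5144, 0.0647, 0.2841]
ee_rot: [-3.141, -0.001, -2.881]
force: [0.2, 0.1, -0.9]
width: 0.0109
```

Call:
{"fn": "carry_out", "kwargs": {"targets": [[[0,0,0,0.03,0,0,-1],[0,0,0,0.03,0,0,-1],[0,0,0,0.03,0,0,-1]]]}}

```text
t: 19.48
eef_pos: [0.5123, 0.0642, 0.2847]
ee_rot: [-3.141, -0.0, -2.881]
force: [0.5, -0.5, -1.4]
width: 0.0109
```

Call:
{"fn": "carry_out", "kwargs": {"targets": [[[0,0,0,0.02,0,0,-1],[0,0,0,0.02,0,0,-1]]]}}

```text
t: 19.73
eef_pos: [0.5113, 0.0639, 0.2846]
ee_rot: [-3.141, -0.001, -2.881]
force: [-0.8, -0.2, -1.1]
width: 0.0106
```

Call:
{"fn": "carry_out", "kwargs": {"targets": [[[0,0,0,0.02,0,0,-1],[0,0,0,0.02,0,0,-1]]]}}

```text
t: 19.98
eef_pos: [0.5104, 0.0637, 0.2846]
ee_rot: [-3.141, -0.001, -2.88]
force: [0.4, 0.2, -1.2]
width: 0.0107
```

Call:
{"fn": "carry_out", "kwargs": {"targets": [[[0,0,0,0.02,0,0,-1],[0,0,0,0.02,0,0,-1]]]}}

```text
t: 20.23
eef_pos: [0.5094, 0.0634, 0.2846]
ee_rot: [-3.141, -0.001, -2.881]
force: [-0.8, -0.2, -1.0]
width: 0.0108
```

```bash
python3 - <<'E'
from h import *
st()
E
```

```text
t 20.23 pos [0.5094 0.0634 0.2846] local [0.0253 0.0599 0.2846] rot [-3.1409e+00 -8.0000e-04 -2.8805e+00] F [-0.8  -0.19 -0.97] M [ 0.02 -0.03 -0.01] w 0.0108
```

Call:
{"fn": "carry_out", "kwargs": {"targets": [[[0,0,0,0.02,0,0,-1]]]}}

```text
t: 20.35
eef_pos: [0.5089, 0.0633, 0.2846]
ee_rot: [-3.141, -0.001, -2.88]
force: [0.1, -0.5, -1.2]
width: 0.0108
```

```bash
python3 -c "
from h import *
st()"
```

```text
t 20.35 pos [0.5089 0.0633 0.2846] local [0.0248 0.0599 0.2846] rot [-3.1409e+00 -6.0000e-04 -2.8805e+00] F [ 0.08 -0.48 -1.16] M [ 0.05 -0.3   0.  ] w 0.0108
```

Call:
{"fn": "carry_out", "kwargs": {"targets": [[[0,0,0,0.02,0,0,-1]]]}}

```text
t: 20.48
eef_pos: [0.5086, 0.0632, 0.2847]
ee_rot: [-3.141, -0.0, -2.88]
force: [1.1, 0.1, -2.4]
width: 0.0109
```

```bash
python3 -c "
from h import *
st()"
```

```text
t 20.48 pos [0.5086 0.0632 0.2847] local [0.0245 0.0599 0.2847] rot [-3.1409e+00 -1.0000e-04 -2.8804e+00] F [ 1.11  0.11 -2.38] M [ 0.08 -0.54 -0.03] w 0.0109
```

I made contact with the pin's +x side at TCP local x ≈ 25.0 mm, so the leg is centred over the pin at x ≈ 10.5 mm. Next I'll feel the pin's end for y.

Call:
{"fn": "carry_out", "kwargs": {"targets": [[[0,0,0,-0.12,0,0,-1],[0,0,0,0,0.75,0,-1],[0,0,0,0,0.75,0,-1],[0,0,0,0.34,0,0,-1],[0,0,0,0.34,0,0,-1],[0,0,0,0,0,0,-1],[0,0,0,0,0,0,-1]]]}}

```text
t: 21.35
eef_pos: [0.4854, 0.0955, 0.2847]
ee_rot: [-3.141, -0.0, -2.881]
force: [-0.1, -0.3, -0.1]
width: 0.0106
```

```bash
python3 -c "
from h import *
st()"
```

```text
t 21.35 pos [0.4854 0.0955 0.2847] local [0.0104 0.0971 0.2847] rot [-3.1410e+00 -3.0000e-04 -2.8808e+00] F [-0.07 -0.34 -0.1 ] M [ 0.04 -0.08 -0.01] w 0.0106
```

Call:
{"fn": "carry_out", "kwargs": {"targets": [[[0,0,0,0,-0.05,0,-1],[0,0,0,0,-0.04,0,-1],[0,0,0,0,-0.04,0,-1],[0,0,0,0,-0.02,0,-1],[0,0,0,0,-0.02,0,-1]]]}}

```text
t: 21.98
eef_pos: [0.4863, 0.0916, 0.2845]
ee_rot: [-3.141, -0.001, -2.881]
force: [0.0, 0.0, -1.0]
width: 0.0107
```

```bash
python3 -c "
from h import *
st()"
```

```text
t 21.98 pos [0.4863 0.0916 0.2845] local [0.0103 0.0931 0.2845] rot [-3.1409e+00 -8.0000e-04 -2.8805e+00] F [ 0.    0.04 -1.04] M [ 0.01 -0.02 -0.02] w 0.0107
```

Call:
{"fn": "carry_out", "kwargs": {"targets": [[[0,0,0,0,-0.02,0,-1],[0,0,0,0,-0.02,0,-1]]]}}

```text
t: 22.22
eef_pos: [0.4866, 0.0907, 0.2846]
ee_rot: [-3.141, -0.001, -2.88]
force: [-0.0, 0.6, -0.7]
width: 0.0108
```

```bash
python3 -c "
from h import *
st()"
```

```text
t 22.23 pos [0.4866 0.0907 0.2846] local [0.0103 0.0922 0.2846] rot [-3.1409e+00 -7.0000e-04 -2.8805e+00] F [-0.    0.59 -0.73] M [ 0.    0.01 -0.01] w 0.0108
```

Call:
{"fn": "carry_out", "kwargs": {"targets": [[[0,0,0,0,-0.02,0,-1],[0,0,0,0,-0.02,0,-1]]]}}

```text
t: 22.48
eef_pos: [0.4869, 0.0897, 0.2846]
ee_rot: [-3.141, -0.001, -2.881]
force: [-0.3, -0.1, -0.3]
width: 0.0107
```

```bash
python3 -c "
from h import *
st()"
```

```text
t 22.48 pos [0.4869 0.0897 0.2846] local [0.0103 0.0911 0.2846] rot [-3.1410e+00 -7.0000e-04 -2.8805e+00] F [-0.3  -0.09 -0.27] M [ 0.04 -0.07  0.05] w 0.0107
```

Call:
{"fn": "carry_out", "kwargs": {"targets": [[[0,0,0,0,-0.02,0,-1]]]}}

```text
t: 22.6
eef_pos: [0.487, 0.0892, 0.2846]
ee_rot: [-3.141, -0.001, -2.881]
force: [-0.5, 0.0, -0.5]
width: 0.0105
```

```bash
python3 -c "
from h import *
st()"
```

```text
t 22.6 pos [0.487  0.0892 0.2846] local [0.0103 0.0906 0.2846] rot [-3.1409e+00 -8.0000e-04 -2.8805e+00] F [-0.47  0.01 -0.45] M [-0.04 -0.01 -0.02] w 0.0105
```

Call:
{"fn": "carry_out", "kwargs": {"targets": [[[0,0,0,0,-0.02,0,-1]]]}}

```text
t: 22.72
eef_pos: [0.4871, 0.0887, 0.2845]
ee_rot: [-3.141, -0.001, -2.88]
force: [0.1, -0.7, -1.1]
width: 0.0107
```

```bash
python3 -c "
from h import *
st()"
```

```text
t 22.73 pos [0.4871 0.0887 0.2845] local [0.0103 0.0901 0.2845] rot [-3.1409e+00 -8.0000e-04 -2.8805e+00] F [ 0.12 -0.67 -1.11] M [ 0.01 -0.01  0.01] w 0.0107
```

Call:
{"fn": "carry_out", "kwargs": {"targets": [[[0,0,0,0,-0.02,0,-1]]]}}

```text
t: 22.85
eef_pos: [0.4872, 0.0882, 0.2845]
ee_rot: [-3.141, -0.001, -2.881]
force: [-0.7, -1.0, -1.0]
width: 0.0108
```

```bash
python3 -c "
from h import *
st()"
```

```text
t 22.85 pos [0.4872 0.0882 0.2845] local [0.0103 0.0896 0.2845] rot [-3.1409e+00 -8.0000e-04 -2.8805e+00] F [-0.7  -0.97 -0.97] M [-0.   -0.02 -0.01] w 0.0108
```

Call:
{"fn": "carry_out", "kwargs": {"targets": [[[0,0,0,0,-0.02,0,-1]]]}}

```text
t: 22.98
eef_pos: [0.4874, 0.0878, 0.2846]
ee_rot: [-3.141, -0.001, -2.88]
force: [0.2, 0.6, -0.5]
width: 0.0107
```

```bash
python3 -c "
from h import *
st()"
```

```text
t 22.98 pos [0.4874 0.0878 0.2846] local [0.0103 0.0891 0.2846] rot [-3.1409e+00 -8.0000e-04 -2.8805e+00] F [ 0.16  0.56 -0.51] M [-0.01  0.02  0.  ] w 0.0107
```

Call:
{"fn": "carry_out", "kwargs": {"targets": [[[0,0,0,0,-0.02,0,-1]]]}}

```text
t: 23.1
eef_pos: [0.4875, 0.0873, 0.2846]
ee_rot: [-3.141, -0.001, -2.881]
force: [-0.3, 0.1, -0.7]
width: 0.0108
```

```bash
python3 -c "
from h import *
st()"
```

```text
t 23.1 pos [0.4875 0.0873 0.2846] local [0.0103 0.0886 0.2846] rot [-3.1409e+00 -7.0000e-04 -2.8805e+00] F [-0.31  0.13 -0.74] M [-0.01 -0.02  0.  ] w 0.0108
```

Call:
{"fn": "carry_out", "kwargs": {"targets": [[[0,0,0,0,-0.02,0,-1]]]}}

```text
t: 23.22
eef_pos: [0.4876, 0.0868, 0.2845]
ee_rot: [-3.141, -0.001, -2.881]
force: [-0.8, 0.6, -1.5]
width: 0.011
```

```bash
python3 -c "
from h import *
st()"
```

```text
t 23.23 pos [0.4876 0.0868 0.2845] local [0.0103 0.0881 0.2845] rot [-3.1409e+00 -8.0000e-04 -2.8805e+00] F [-0.8   0.58 -1.52] M [ 0.38  0.15 -0.  ] w 0.011
```

Call:
{"fn": "carry_out", "kwargs": {"targets": [[[0,0,0,0,-0.02,0,-1]]]}}

```text
t: 23.35
eef_pos: [0.4878, 0.0865, 0.2846]
ee_rot: [-3.141, -0.0, -2.881]
force: [-0.8, 2.7, -0.6]
width: 0.0106
```

```bash
python3 -c "
from h import *
st()"
```

```text
t 23.35 pos [0.4878 0.0865 0.2846] local [0.0104 0.0878 0.2846] rot [-3.1414e+00 -4.0000e-04 -2.8807e+00] F [-0.75  2.72 -0.59] M [ 1.19  0.53 -0.05] w 0.0106
```

I made contact with the pin's end at y ≈ 88.3 mm, which puts the hole at TCP y ≈ 59.8 mm. That agrees with the picture (60 mm). I'll back off, lift and go above the hole.

Call:
{"fn": "carry_out", "kwargs": {"targets": [[[0,0,0,0,0.2,0,-1],[0,0,0,0,0,-0.5,-1],[0,0,0,0,0,-0.5,-1],[0,0,0,0,0,-0.4,-1],[0,0,0,0,-0.6,0,-1],[0,0,0,0,-0.5,0,-1],[0,0,0,0,-0.22,0,-1],[0,0,0,0,0,0,-1],[0,0,0,0,0,0,-1]]]}}

```text
t: 24.48
eef_pos: [0.495, 0.0593, 0.3193]
ee_rot: [-3.141, -0.001, -2.881]
force: [0.2, 0.3, -1.2]
width: 0.0108
```

```bash
python3 -c "
from h import *
st(); go(m2w([.0104,.0598,.310]),YP)"
```

```text
t 24.48 pos [0.495  0.0593 0.3193] local [0.0103 0.0596 0.3193] rot [-3.1408e+00 -1.3000e-03 -2.8809e+00] F [ 0.23  0.26 -1.24] M [ 0.05 -0.03 -0.06] w 0.0108
turn [-0.006 -0.009 -0.009] shift in target frame [-0.005  0.007  0.373] in current [-0.005  0.007  0.373]
```

Call:
{"fn": "carry_out", "kwargs": {"targets": [[[0,0,0,0,0,0.16,-1],[0,0,0,0,0,0.16,-1],[0,0,0,0,0,0.06,-1]]]}}

```text
t: 24.85
eef_pos: [0.4948, 0.0594, 0.3096]
ee_rot: [-3.141, -0.001, -2.88]
force: [0.4, -1.3, -1.0]
width: 0.0107
```

Call:
{"fn": "carry_out", "kwargs": {"targets": [[[0,0,0,0,0,0.03,-1],[0,0,0,0,0,0.03,-1]]]}}

```text
t: 25.1
eef_pos: [0.495, 0.0594, 0.3086]
ee_rot: [-3.141, -0.001, -2.88]
force: [-0.3, -0.8, -1.3]
width: 0.0105
```

Call:
{"fn": "carry_out", "kwargs": {"targets": [[[0,0,0,0,0,0.03,-1],[0,0,0,0,0,0.03,-1]]]}}

```text
t: 25.35
eef_pos: [0.495, 0.0593, 0.3071]
ee_rot: [-3.141, -0.001, -2.881]
force: [0.6, 0.0, -0.9]
width: 0.0107
```

```bash
python3 -c "
from h import *
st()"
```

```text
t 25.35 pos [0.495  0.0593 0.3071] local [0.0103 0.0597 0.3071] rot [-3.1409e+00 -7.0000e-04 -2.8805e+00] F [ 0.65  0.01 -0.95] M [-0.03  0.01  0.04] w 0.0107
```

Call:
{"fn": "carry_out", "kwargs": {"targets": [[[0,0,0,0,0,0.03,-1],[0,0,0,0,0,0.03,-1]]]}}

```text
t: 25.6
eef_pos: [0.495, 0.0593, 0.3056]
ee_rot: [-3.141, -0.001, -2.881]
force: [-0.4, -0.7, -0.1]
width: 0.0106
```

Call:
{"fn": "carry_out", "kwargs": {"targets": [[[0,0,0,0,0,0.03,-1],[0,0,0,0,0,0.03,-1]]]}}

```text
t: 25.85
eef_pos: [0.495, 0.0593, 0.304]
ee_rot: [-3.141, -0.001, -2.88]
force: [0.1, 0.6, -0.2]
width: 0.0107
```

```bash
python3 -c "
from h import *
st()"
```

```text
t 25.85 pos [0.495  0.0593 0.304 ] local [0.0103 0.0597 0.304 ] rot [-3.1409e+00 -8.0000e-04 -2.8805e+00] F [ 0.09  0.57 -0.21] M [-0.01  0.   -0.06] w 0.0107
```

Call:
{"fn": "carry_out", "kwargs": {"targets": [[[0,0,0,0,0,0.05,-1],[0,0,0,0,0,0.05,-1]]]}}

```text
t: 26.1
eef_pos: [0.495, 0.0593, 0.3015]
ee_rot: [-3.141, -0.001, -2.881]
force: [-0.4, -0.1, -2.3]
width: 0.0109
```

Call:
{"fn": "carry_out", "kwargs": {"targets": [[[0,0,0,0,0,0.05,-1],[0,0,0,0,0,0.05,-1]]]}}

```text
t: 26.35
eef_pos: [0.495, 0.0593, 0.299]
ee_rot: [-3.141, -0.001, -2.881]
force: [0.8, 0.9, -0.1]
width: 0.0108
```

```bash
python3 - <<'E'
from h import *
st()
im,d=grab('scene','scene7')
t=cv2.cvtColor(im,cv2.COLOR_RGB2BGR); cv2.imwrite('pics/z12.png',cv2.convertScaleAbs(cv2.resize(t[190:290,310:430],None,fx=5,fy=5,interpolation=cv2.INTER_CUBIC),alpha=1.8))
E
```

```text
t 26.35 pos [0.495  0.0593 0.299 ] local [0.0103 0.0597 0.299 ] rot [-3.1409e+00 -8.0000e-04 -2.8805e+00] F [ 0.78  0.85 -0.14] M [-0.01  0.07 -0.02] w 0.0108
```

View pics/z12.png

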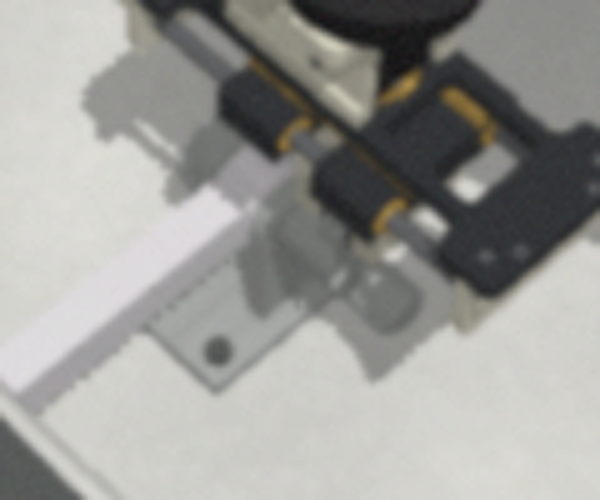

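There's no force with the tip about 8 mm below the pin's top, so the leg is in the hole. Continuing down in small steps.

Call:
{"fn": "carry_out", "kwargs": {"targets": [[[0,0,0,0,0,0.05,-1],[0,0,0,0,0,0.05,-1]]]}}

```text
t: 26.65
eef_pos: [0.495, 0.0593, 0.2965]
ee_rot: [-3.141, -0.001, -2.881]
force: [0.2, 0.8, -0.3]
width: 0.0106
```

Call:
{"fn": "carry_out", "kwargs": {"targets": [[[0,0,0,0,0,0.05,-1],[0,0,0,0,0,0.05,-1]]]}}

```text
t: 26.9
eef_pos: [0.495, 0.0593, 0.294]
ee_rot: [-3.141, -0.001, -2.881]
force: [0.0, 0.0, -0.8]
width: 0.0107
```

Call:
{"fn": "carry_out", "kwargs": {"targets": [[[0,0,0,0,0,0.05,-1],[0,0,0,0,0,0.05,-1]]]}}

```text
t: 27.15
eef_pos: [0.495, 0.0593, 0.2915]
ee_rot: [-3.141, -0.001, -2.88]
force: [-0.2, -0.5, -0.5]
width: 0.0106
```

```bash
python3 -c "
from h import *
st()"
```

```text
t 27.15 pos [0.495  0.0593 0.2915] local [0.0103 0.0597 0.2915] rot [-3.1409e+00 -8.0000e-04 -2.8805e+00] F [-0.18 -0.45 -0.54] M [-0.01  0.01  0.01] w 0.0106
```

Call:
{"fn": "carry_out", "kwargs": {"targets": [[[0,0,0,0,0,0.05,-1],[0,0,0,0,0,0.05,-1]]]}}

```text
t: 27.4
eef_pos: [0.495, 0.0593, 0.289]
ee_rot: [-3.141, -0.001, -2.881]
force: [-0.3, 0.6, -0.0]
width: 0.0107
```

Call:
{"fn": "carry_out", "kwargs": {"targets": [[[0,0,0,0,0,0.05,-1],[0,0,0,0,0,0.05,-1]]]}}

```text
t: 27.65
eef_pos: [0.4951, 0.0593, 0.2866]
ee_rot: [-3.141, -0.001, -2.881]
force: [-0.2, -0.8, -0.3]
width: 0.0111
```

Call:
{"fn": "carry_out", "kwargs": {"targets": [[[0,0,0,0,0,0.05,-1],[0,0,0,0,0,0.05,-1]]]}}

```text
t: 27.9
eef_pos: [0.4953, 0.0594, 0.2843]
ee_rot: [-3.141, 0.0, -2.88]
force: [0.8, 0.4, 1.3]
width: 0.0108
```

```bash
python3 -c "
from h import *
st()"
```

```text
t 27.9 pos [0.4953 0.0594 0.2843] local [0.0106 0.0597 0.2843] rot [-3.1409e+00  2.0000e-04 -2.8803e+00] F [0.79 0.43 1.35] M [ 0.11 -0.37  0.01] w 0.0108
```

Call:
{"fn": "carry_out", "kwargs": {"targets": [[[0,0,0,0,0,0.05,-1],[0,0,0,0,0,0.05,-1]]]}}

```text
t: 28.15
eef_pos: [0.4954, 0.0595, 0.2819]
ee_rot: [-3.141, 0.001, -2.88]
force: [1.8, 0.7, 1.7]
width: 0.0108
```

```bash
python3 -c "
from h import *
st()"
```

```text
t 28.15 pos [0.4954 0.0595 0.2819] local [0.0107 0.0597 0.2819] rot [-3.1410e+00  5.0000e-04 -2.8803e+00] F [1.8  0.65 1.68] M [ 0.12 -0.64  0.  ] w 0.0108
```

Call:
{"fn": "carry_out", "kwargs": {"targets": [[[0,0,0,0,0,0.05,-1],[0,0,0,0,0,0.05,-1]]]}}

```text
t: 28.4
eef_pos: [0.4953, 0.0594, 0.2792]
ee_rot: [-3.141, 0.0, -2.88]
force: [2.0, 0.8, 1.5]
width: 0.0108
```

```bash
python3 -c "
from h import *
st()"
```

```text
t 28.4 pos [0.4953 0.0594 0.2792] local [0.0106 0.0597 0.2792] rot [-3.1409e+00  1.0000e-04 -2.8803e+00] F [1.96 0.8  1.47] M [ 0.21 -1.08  0.  ] w 0.0108
```

Call:
{"fn": "carry_out", "kwargs": {"targets": [[[0,0,0,0,0,0.05,-1],[0,0,0,0,0,0.05,-1]]]}}

```text
t: 28.65
eef_pos: [0.4952, 0.0594, 0.2766]
ee_rot: [-3.141, -0.0, -2.88]
force: [3.0, 0.4, 1.4]
width: 0.0107
```

```bash
python3 -c "
from h import *
st()"
```

```text
t 28.65 pos [0.4952 0.0594 0.2766] local [0.0105 0.0597 0.2766] rot [-3.1410e+00 -2.0000e-04 -2.8804e+00] F [3.05 0.4  1.42] M [ 0.31 -1.29  0.01] w 0.0107
```

Call:
{"fn": "carry_out", "kwargs": {"targets": [[[0,0,0,0,0,0.05,-1],[0,0,0,0,0,0.05,-1]]]}}

```text
t: 28.9
eef_pos: [0.4951, 0.0593, 0.274]
ee_rot: [-3.141, -0.0, -2.881]
force: [4.0, 1.0, 0.7]
width: 0.0103
```

```bash
python3 -c "
from h import *
st()"
```

```text
t 28.9 pos [0.4951 0.0593 0.274 ] local [0.0104 0.0597 0.274 ] rot [-3.1410e+00 -5.0000e-04 -2.8805e+00] F [3.97 1.03 0.72] M [ 0.34 -1.34 -0.03] w 0.0103
```

Call:
{"fn": "carry_out", "kwargs": {"targets": [[[0,0,0,-0.01,0,0.05,-1],[0,0,0,-0.01,0,0.05,-1]]]}}

```text
t: 29.15
eef_pos: [0.4953, 0.0594, 0.2713]
ee_rot: [-3.141, -0.001, -2.881]
force: [2.9, 1.3, -0.7]
width: 0.0105
```

```bash
python3 -c "
from h import *
st()"
```

```text
t 29.15 pos [0.4953 0.0594 0.2713] local [0.0106 0.0596 0.2713] rot [-3.1409e+00 -1.2000e-03 -2.8806e+00] F [ 2.92  1.33 -0.75] M [ 0.34 -1.22 -0.06] w 0.0105
```

Call:
{"fn": "carry_out", "kwargs": {"targets": [[[0,0,0,0,0,0.04,-1],[0,0,0,0,0,0.04,-1]]]}}

```text
t: 29.4
eef_pos: [0.4954, 0.0594, 0.2694]
ee_rot: [-3.141, -0.001, -2.881]
force: [2.7, 1.2, -0.1]
width: 0.0108
```

```bash
python3 -c "
from h import *
st()"
```

```text
t 29.4 pos [0.4954 0.0594 0.2694] local [0.0107 0.0596 0.2694] rot [-3.1409e+00 -1.0000e-03 -2.8805e+00] F [ 2.66  1.18 -0.1 ] M [ 0.31 -1.17  0.02] w 0.0108
```

Call:
{"fn": "carry_out", "kwargs": {"targets": [[[0,0,0,0,0,0.04,-1],[0,0,0,0,0,0.04,-1]]]}}

```text
t: 29.65
eef_pos: [0.4954, 0.0594, 0.2675]
ee_rot: [-3.141, -0.001, -2.881]
force: [2.9, 0.2, 0.1]
width: 0.0107
```

```bash
python3 -c "
from h import *
st()"
```

```text
t 29.65 pos [0.4954 0.0594 0.2675] local [0.0108 0.0596 0.2675] rot [-3.1409e+00 -8.0000e-04 -2.8805e+00] F [2.89 0.16 0.09] M [ 0.28 -1.12  0.  ] w 0.0107
```

Call:
{"fn": "carry_out", "kwargs": {"targets": [[[0,0,0,0,0,0.03,-1]]]}}

```text
t: 29.78
eef_pos: [0.4955, 0.0594, 0.2668]
ee_rot: [-3.141, -0.001, -2.881]
force: [2.4, 0.4, 1.2]
width: 0.0107
```

Call:
{"fn": "carry_out", "kwargs": {"targets": [[[0,0,0,0,0,0.03,-1]]]}}

```text
t: 29.9
eef_pos: [0.4955, 0.0594, 0.2662]
ee_rot: [-3.141, -0.001, -2.88]
force: [2.4, 1.3, 4.1]
width: 0.0106
```

```bash
python3 -c "
from h import *
st()"
```

```text
t 29.9 pos [0.4955 0.0594 0.2662] local [0.0108 0.0597 0.2662] rot [-3.1409e+00 -5.0000e-04 -2.8804e+00] F [2.43 1.31 4.12] M [ 0.37 -0.8   0.01] w 0.0106
```

Call:
{"fn": "carry_out", "kwargs": {"targets": [[[0,0,0,-0.01,0,0.03,-1]]]}}

```text
t: 30.02
eef_pos: [0.4957, 0.0595, 0.2656]
ee_rot: [-3.141, -0.001, -2.88]
force: [-0.4, 0.8, 6.7]
width: 0.0106
```

```bash
python3 -c "
from h import *
st()"
```

```text
t 30.02 pos [0.4957 0.0595 0.2656] local [0.0111 0.0597 0.2656] rot [-3.1408e+00 -5.0000e-04 -2.8803e+00] F [-0.37  0.83  6.65] M [ 0.51 -0.12 -0.01] w 0.0106
```

Call:
{"fn": "carry_out", "kwargs": {"targets": [[[0,0,0,0,0,0.03,-1]]]}}

```text
t: 30.15
eef_pos: [0.4959, 0.0595, 0.2652]
ee_rot: [-3.141, -0.0, -2.88]
force: [0.5, 1.3, 11.0]
width: 0.0104
```

```bash
python3 -c "
from h import *
st()"
```

```text
t 30.15 pos [0.4959 0.0595 0.2652] local [0.0112 0.0597 0.2652] rot [-3.1408e+00 -1.0000e-04 -2.8802e+00] F [ 0.5   1.29 10.95] M [ 0.47  0.14 -0.05] w 0.0104
```

Force is 11 N at z = 0.2652, close to the height I predicted for home (0.265). I'll ease off, open slightly, lift clear and look.

Call:
{"fn": "carry_out", "kwargs": {"targets": [[[0,0,0,0,0,-0.03,-1],[0,0,0,0,0,0,-0.65],[0,0,0,0,0,0,-0.55],[0,0,0,0,0,0,-0.55],[0,0,0,0,0,0,-0.55]]]}}

```text
t: 30.78
eef_pos: [0.4955, 0.0594, 0.2651]
ee_rot: [-3.141, -0.001, -2.881]
force: [-0.8, 0.8, -0.1]
width: 0.0196
```

```bash
python3 -c "
from h import *
st()"
```

```text
t 30.77 pos [0.4955 0.0594 0.2651] local [0.0108 0.0596 0.2651] rot [-3.1408e+00 -1.4000e-03 -2.8806e+00] F [-0.77  0.77 -0.06] M [-0.05  0.02 -0.02] w 0.0196
```

Call:
{"fn": "carry_out", "kwargs": {"targets": [[[0,0,0,0,0,-0.3,-0.55],[0,0,0,0,0,-0.6,-0.55],[0,0,0,0,0,-0.9,-0.55],[0,0,0,0,0,-0.9,-0.55],[0,0,0,1,0,-0.5,-0.55],[0,0,0,1,0,0,-0.55],[0,0,0,1,0,0,-0.55],[0,0,0,1,0,0,-0.55],[0,0,0,0,0,0,-0.55]]]}}

```text
t: 31.9
eef_pos: [0.3979, 0.0332, 0.3467]
ee_rot: [3.141, 0.001, -2.88]
force: [-0.0, 0.0, 0.5]
width: 0.0198
```

```bash
cat > ov2.py <<'E'
from h import *
def draw(f,out,ox,oz,oy,n='scene',r0=195,c0=330,h=75,w=90,k=8,ang=0):
    t=cv2.imread(f); Z=cv2.convertScaleAbs(cv2.resize(t[r0:r0+h,c0:c0+w],None,fx=k,fy=k,interpolation=cv2.INTER_CUBIC),alpha=1.9)
    cv2.imwrite(out.replace('.png','r.png'),Z)
    def P(x,z,y=0):
        q=w2px(n,m2w([ox+x,oy+y,oz-z])); return (int((q[1]-c0+.5)*k),int((q[0]-r0+.5)*k))
    for pts,col in (([(-.0125,0),(-.0125,.0539)],(0,0,255)),([(.0125,0),(.0027,.024),(-.0025,.0334),(.004,.044)],(255,0,0))):
        for a,b in zip(pts[:-1],pts[1:]): cv2.line(Z,P(*a),P(*b),col,1)
    th=np.linspace(0,6.3,40)
    for y in(-.003,.003):
      for a,b in zip(th[:-1],th[1:]): cv2.line(Z,P(.0125*np.cos(a),.0125*np.sin(a),y),P(.0125*np.cos(b),.0125*np.sin(b),y),(0,255,0),1)
    cv2.imwrite(out,Z)
E
python3 - <<'E'
from ov2 import *
st(); grab('scene','scene8'); im,d=grab('top','top8')
draw('pics/scene8.png','pics/z13.png',.0125,.093,.060)
t=cv2.cvtColor(im,cv2.COLOR_RGB2BGR); cv2.imwrite('pics/z14.png',cv2.convertScaleAbs(cv2.resize(t[230:300,250:370],None,fx=5,fy=5,interpolation=cv2.INTER_CUBIC),alpha=1.8))
for q in('clip','clip_tip','pin_head'): print(q,[(np.round(x['point'],1),round(x['conf'],2)) for x in arm.landmark_of('scene',q)[:3]])
print('pred clip',w2px('scene',m2w([.0125,.06,.093])),'tip',w2px('scene',m2w([0,.06,.039])))
E
```

```text
t 31.9 pos [0.3979 0.0332 0.3467] local [-0.0903  0.0596  0.3467] rot [ 3.1415e+00  1.2000e-03 -2.8801e+00] F [-0.    0.01  0.46] M [ 0.   -0.03  0.03] w 0.0198
clip [(array([241.4, 378.4]), 0.56)]
clip_tip [(array([251.1, 384.8]), 0.62), (array([141. , 246.9]), 0.48)]
pin_head [(array([217.6, 351.2]), 0.61)]
pred clip (np.float64(242.65265138496838), np.float64(378.1965116414391)) tip (np.float64(252.70959355874837), np.float64(380.9729871074247))
```

View pics/z13r.png

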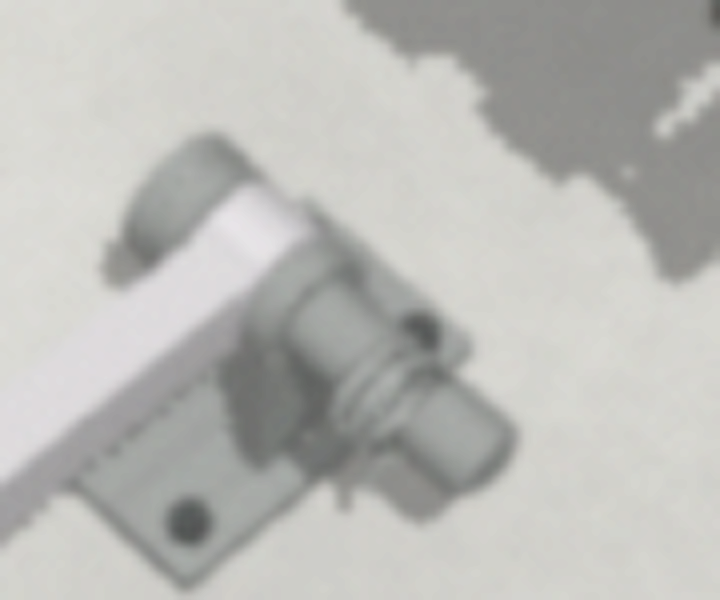

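View pics/z13.png

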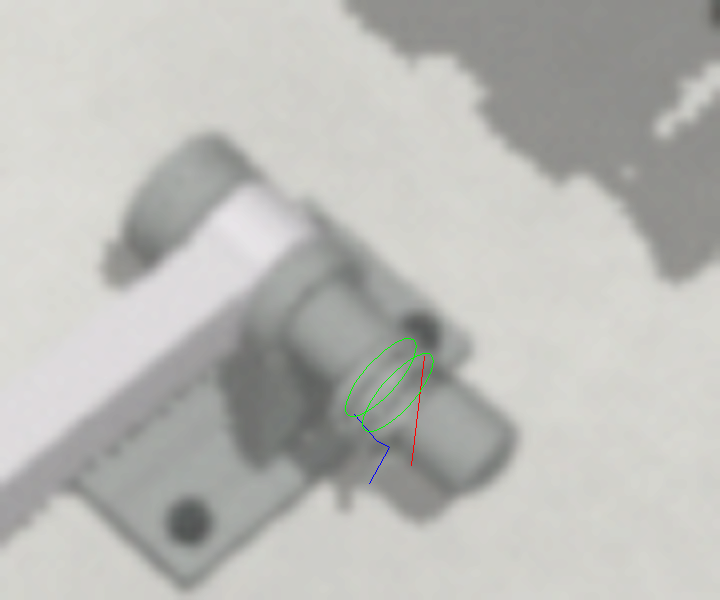

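View pics/z14.png

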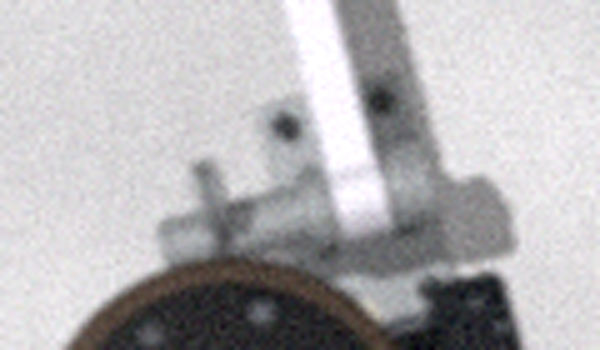

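The clip is on the pin, with the coil at (385,390) in the zoom and the bent leg's tip showing below the pin at (345,495). I'll use depth to check how low the coil sits and whether it's upright.

```bash
python3 - <<'E'
from fit import *
import h
np.set_printoptions(precision=4,suppress=True,linewidth=150)
for i in range(2):
  for n in ('scene',):
    d=arm.grab_frame(n)[1]; L=local(cloud(n,d),[*h.M,0])
    k=(abs(L[:,1]-.060)<.012)&(abs(L[:,0]-.01)<.025)&(L[:,2]>.086)&(L[:,2]<.13)
    print(n,k.sum(),'\n',np.percentile(L[k],[2,10,50,90,98],axis=0),L[k][:,2].max())
    # circle fit of outer coil: points with x,z
    Q=L[k]
    r=least_squares(lambda p: np.hypot(Q[:,0]-p[0],Q[:,2]-p[1])-.0145,[.0125,.093],loss='soft_l1',f_scale=.001); print('centre x,z',r.x, np.median(abs(r.fun)))
im=arm.grab_frame('scene')[0]
t=cv2.cvtColor(im,cv2.COLOR_RGB2BGR)[232:262,365:400]; cv2.imwrite('pics/z15.png',cv2.convertScaleAbs(cv2.resize(t,None,fx=20,fy=20,interpolation=cv2.INTER_CUBIC),alpha=1.9))
E
```

```text
scene 90 
 [[0.004  0.0546 0.0872]
 [0.0056 0.0565 0.0903]
 [0.0196 0.0612 0.1034]
 [0.0289 0.065  0.1076]
 [0.0308 0.0659 0.1092]] 0.11220438362621665
centre x,z [0.0161 0.0926] 0.0012697776536529726
scene 93 
 [[0.0048 0.0542 0.0874]
 [0.0067 0.0563 0.0907]
 [0.0197 0.0617 0.1028]
 [0.0289 0.0652 0.1069]
 [0.0301 0.0658 0.1081]] 0.10995647555880583
centre x,z [0.0158 0.0919] 0.0012945667280652839
```

View pics/z15.png

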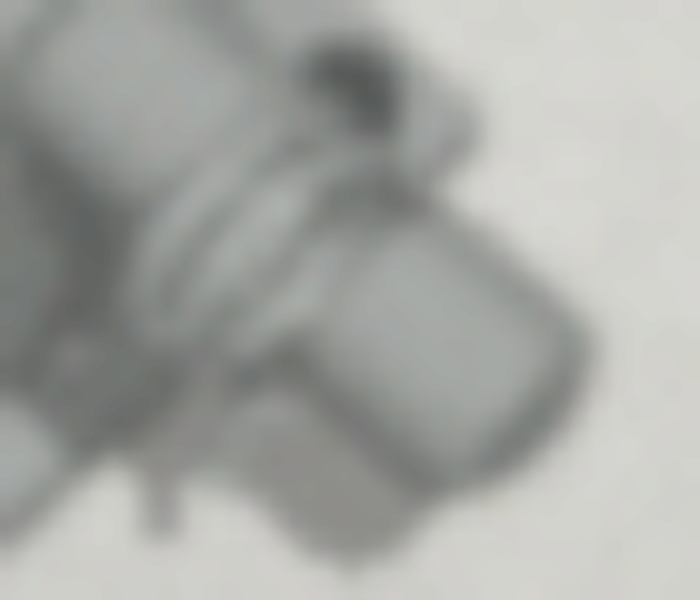

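Depth gives the coil centre at z ≈ 92–93 mm, which is home. To be sure it's seated, I'll close the fingers and press lightly on top of the coil. That should touch at TCP z ≈ 0.286–0.287.

Call:
{"fn": "carry_out", "kwargs": {"targets": [[[0,0,0,-0.9,0,0,-1],[0,0,0,-0.9,0,0,-1],[0,0,0,-0.9,0,0,-1],[0,0,0,-0.9,0,0,-1],[0,0,0,-0.5,0,0.5,-1],[0,0,0,0,0,0.7,-1],[0,0,0,0,0,0.7,-1],[0,0,0,0,0,0.15,-1],[0,0,0,0,0,0,-1]]], "squeeze": 10}}

```text
t: 33.42
eef_pos: [0.4981, 0.0601, 0.2938]
ee_rot: [-3.141, -0.002, -2.88]
force: [0.1, 0.5, 0.2]
width: 0.0005
```

```bash
python3 -c "
from h import *
st()"
```

```text
t 33.42 pos [0.4981 0.0601 0.2938] local [0.0135 0.0596 0.2938] rot [-3.1406e+00 -1.6000e-03 -2.8805e+00] F [0.14 0.52 0.16] M [-0.04 -0.02 -0.  ] w 0.0005
```

Call:
{"fn": "carry_out", "kwargs": {"targets": [[[0,0,0,0,0,0.06,-1],[0,0,0,0,0,0.06,-1],[0,0,0,0,0,0.04,-1]]]}}

```text
t: 33.8
eef_pos: [0.4981, 0.0602, 0.2903]
ee_rot: [-3.141, -0.0, -2.88]
force: [0.6, 0.4, -0.2]
width: 0.0004
```

Call:
{"fn": "carry_out", "kwargs": {"targets": [[[0,0,0,0,0,0.03,-1],[0,0,0,0,0,0.03,-1]]]}}

```text
t: 34.05
eef_pos: [0.4982, 0.0602, 0.2886]
ee_rot: [-3.141, -0.001, -2.881]
force: [0.1, -0.2, -1.0]
width: 0.0006
```

Call:
{"fn": "carry_out", "kwargs": {"targets": [[[0,0,0,0,0,0.03,-1]]]}}

```text
t: 34.17
eef_pos: [0.4981, 0.0601, 0.2878]
ee_rot: [-3.141, -0.001, -2.881]
force: [-0.4, 0.1, -0.5]
width: 0.0003
```

Call:
{"fn": "carry_out", "kwargs": {"targets": [[[0,0,0,0,0,0.02,-1]]]}}

```text
t: 34.3
eef_pos: [0.4981, 0.0601, 0.2873]
ee_rot: [-3.141, -0.001, -2.881]
force: [0.7, -0.5, -0.3]
width: 0.0003
```

Call:
{"fn": "carry_out", "kwargs": {"targets": [[[0,0,0,0,0,0.02,-1]]]}}

```text
t: 34.42
eef_pos: [0.4981, 0.0601, 0.2868]
ee_rot: [-3.141, -0.001, -2.88]
force: [0.5, 0.3, -0.5]
width: 0.0004
```

Call:
{"fn": "carry_out", "kwargs": {"targets": [[[0,0,0,0,0,0.02,-1]]]}}

```text
t: 34.55
eef_pos: [0.4981, 0.0601, 0.2863]
ee_rot: [-3.141, -0.001, -2.881]
force: [-0.3, 0.4, -0.1]
width: -0.0
```

Call:
{"fn": "carry_out", "kwargs": {"targets": [[[0,0,0,0,0,0.02,-1]]]}}

```text
t: 34.67
eef_pos: [0.4981, 0.0601, 0.2858]
ee_rot: [-3.141, -0.001, -2.88]
force: [-0.7, 0.4, 0.5]
width: 0.0006
```

Call:
{"fn": "carry_out", "kwargs": {"targets": [[[0,0,0,0,0,0.02,-1]]]}}

```text
t: 34.8
eef_pos: [0.4982, 0.0601, 0.2853]
ee_rot: [-3.141, -0.001, -2.88]
force: [0.0, 0.1, 0.7]
width: 0.0007
```

Call:
{"fn": "carry_out", "kwargs": {"targets": [[[0,0,0,0,0,0.02,-1]]]}}

```text
t: 34.92
eef_pos: [0.4984, 0.0602, 0.285]
ee_rot: [-3.141, -0.0, -2.88]
force: [1.6, 0.6, 2.4]
width: 0.0006
```

Call:
{"fn": "carry_out", "kwargs": {"targets": [[[0,0,0,0,0,0.02,-1]]]}}

```text
t: 35.05
eef_pos: [0.4985, 0.0603, 0.2847]
ee_rot: [-3.141, 0.0, -2.88]
force: [1.2, -0.2, 3.7]
width: 0.0003
```

Call:
{"fn": "carry_out", "kwargs": {"targets": [[[0,0,0,0,0,0.02,-1]]]}}

```text
t: 35.17
eef_pos: [0.4986, 0.0603, 0.2843]
ee_rot: [-3.141, 0.001, -2.88]
force: [0.7, 0.9, 6.4]
width: 0.0002
```

```bash
python3 -c "
from h import *
st()"
```

```text
t 35.17 pos [0.4986 0.0603 0.2843] local [0.014  0.0597 0.2843] rot [-3.1410e+00  7.0000e-04 -2.8802e+00] F [0.67 0.88 6.4 ] M [ 0.22 -0.37  0.01] w 0.0002
```

The stop is firm, with the coil top at about 107 mm, so the coil is at ≈92–93 mm and seated. I'll retreat and check once more.

Call:
{"fn": "carry_out", "kwargs": {"targets": [[[0,0,0,0,0,-0.3,-1],[0,0,0,0,0,-0.8,-1],[0,0,0,0,0,-0.9,-1],[0,0,0,0.5,0,-0.9,-1],[0,0,0,1,0,-0.5,-1],[0,0,0,1,0,0,-1],[0,0,0,1,0,0,-1],[0,0,0,1,-1,0,-1],[0,0,0,0,-1,0,-1],[0,0,0,0,-1,0,-1],[0,0,0,0,-1,0,-1],[0,0,0,0,-1,0,-1],[0,0,0,0,-1,0,-1],[0,0,0,0,-1,0,-1],[0,0,0,0,0,0,-1]]]}}

```text
t: 37.05
eef_pos: [0.4344, -0.139, 0.3687]
ee_rot: [-3.141, -0.002, -2.883]
force: [-0.1, -0.2, -0.8]
width: 0.0005
```

```bash
python3 - <<'E'
from fit import *
import h
from h import *
np.set_printoptions(precision=4,suppress=True,linewidth=150)
st()
im,d=grab('scene','scene9'); im2,d2=grab('top','top9')
for n,dd in (('scene',d),('top',d2)):
    L=local(cloud(n,dd),[*h.M,0])
    Q=L[(abs(L[:,1]-.060)<.012)&(abs(L[:,0]-.01)<.025)&(L[:,2]>.086)&(L[:,2]<.13)]
    if len(Q)>10:
        r=least_squares(lambda p: np.hypot(Q[:,0]-p[0],Q[:,2]-p[1])-.0145,[.0125,.093],loss='soft_l1',f_scale=.001); print(n,len(Q),'coil centre x,z',r.x,'y',np.percentile(Q[:,1],[5,50,95]))
    k=(abs(L[:,0])<.02)&(L[:,1]<-.022)&(L[:,1]>-.1)&(L[:,2]>.055)&(L[:,2]<.1); print(n,'head y',np.percentile(L[k][:,1],[2,50,98]))
a=cv2.resize(im[195:270,330:420],(720,600),interpolation=cv2.INTER_CUBIC); cv2.imwrite('pics/z16.png',cv2.convertScaleAbs(a[:,:,::-1],alpha=1.9))
a=cv2.resize(im2[240:300,280:370],(720,480),interpolation=cv2.INTER_CUBIC); cv2.imwrite('pics/z17.png',cv2.convertScaleAbs(a[:,:,::-1],alpha=1.9))
E
```

```text
t 37.05 pos [ 0.4344 -0.139   0.3687] local [-0.0995 -0.1161  0.3687] rot [-3.1413 -0.0023 -2.8828] F [-0.12 -0.22 -0.81] M [0.04 0.   0.05] w 0.0005
scene 92 coil centre x,z [0.0156 0.0926] y [0.0555 0.062  0.0658]
scene head y [-0.0304 -0.0259 -0.0221]
top 51 coil centre x,z [0.0154 0.0919] y [0.0537 0.0581 0.0634]
top head y [-0.0318 -0.027  -0.0223]
```

View pics/z16.png

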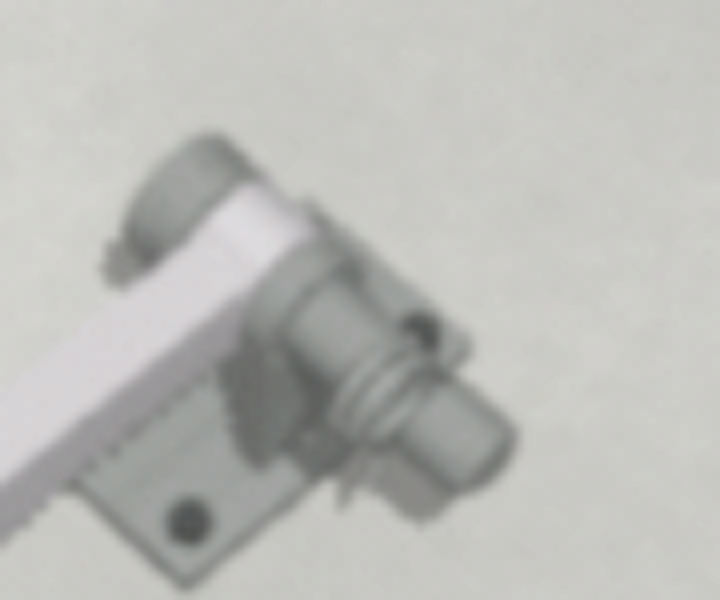

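View pics/z17.png

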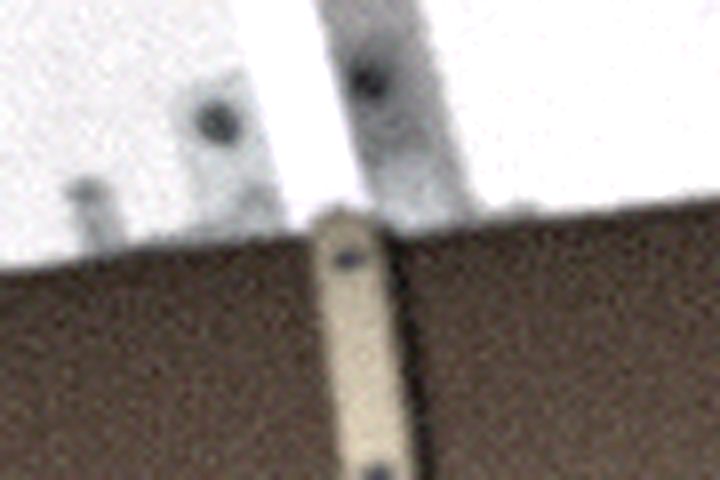

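View pics/top9.png

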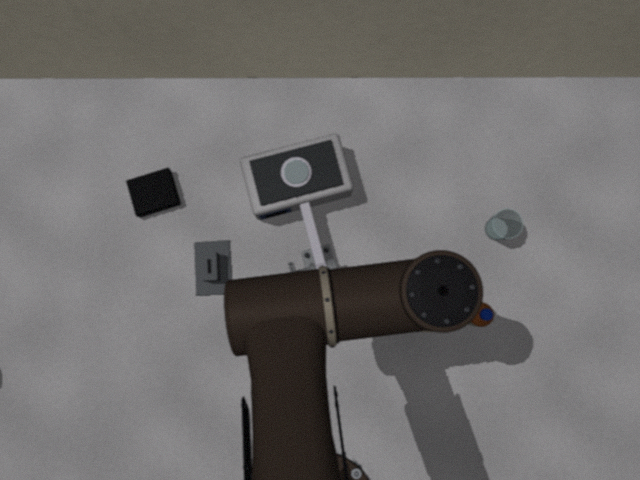

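Both cameras put the coil at z ≈ 92–93 mm over the hole. The head is against the lug (outer face y ≈ −31 mm), and the glassware and slide box haven't moved. Handing in.

```bash
python3 -c "
from h import *
st(); print(arm.job_done())"
```

```text
t 37.15 pos [ 0.4342 -0.138   0.3688] local [-0.0995 -0.1151  0.3688] rot [-3.1414e+00 -1.7000e-03 -2.8816e+00] F [ 0.91  0.46 -0.45] M [-0.03  0.02 -0.04] w 0.0007
the job is handed in; nothing more can be done
None
```

The pin is fully home and the R-clip is through its cross-hole with the coil on the pin; I handed in at 37 s of the 72 s.

**What I did:** I pushed the pin home with the closed fingers, took the clip from the rack, and felt the pin's side and end with the clip's straight leg to find the hole. Then I lowered the leg through until the coil stopped on the pin, released it, pressed lightly on top to check it was seated, and backed away.

**Last checks:**
- **Pin:** the head's outer face is at about −31 mm, which is home.
- **Clip:** both cameras put the coil centre 22–23 mm above the pin's axis (home is about 23 mm). The press from above met a firm stop at 6 N.
- **Bystanders:** the beaker, reagent bottle and slide box look unmoved.

**What did not go as expected:**
- **Pin pressed too hard:** it met its stop in the middle of a batched push, and the wrist force reached about 50 N for a moment. That was harder than the light touch you asked for, and above 40 N, though it was the fingertips that pressed, not the gripper body.
- **Riding-over force was low:** I felt about 4 N sideways and only about 2 N downward as the bent leg rode over, not the stated 8–16 N. The final push against the stop reached 11 N. I could not clearly see the bent leg, so that it sprang over the pin is inferred from the forces and the coil's height.
- **Slight lean possible:** the cameras show the coil about 3 mm further along the mount's +x than nominal. That could be play in the hole, a lean of a few degrees, or camera error.

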